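Stand the gourd in its ring and set the inspection lamp over it

ROBOT

A 6-joint arm with a two-finger parallel gripper is mounted at the origin on the work surface. World frame = base frame: x ahead of the robot, y to its left, z up, the work surface at z = 0. Lengths are in mm, angles in rad, forces in N, time in s.
With the tool pointing down it reaches from about 350 to 775 mm from the base axis. Payload 7.3 kg.
Tool frame: the origin (TCP) lies between the finger pads; the fingertips stand 25 mm ahead of it and the grasp point (between the pads) lies 6 mm ahead of it; z points along the fingers, y is the direction in which the jaws open and shut (so a half turn about z gives the same grasp; the last joint's range is limited). The gripper opens to 92 mm and grips with 3 to 60 N. Pads are 19 mm wide; open, the fingers measure 130 mm over their backs; the gripper's body (75 mm by 190 mm) begins 47 mm behind the grasp point.
Start: joints at [-1.281, 0.342, 1.524, -0, 1.275, -0.146], TCP at [221.645, -475.937, 251.741] pointing down, gripper open.
Joint ranges: [-2.53, 2.53], [-0.77, 2.02], [0.04, 2.7], [-1, 4.14], [0.28, 2.66], [-3.11, 3.11]. Speed limits (rad/s): [2.57, 2.57, 3.14, 3.14, 3.14, 3.14].

INTERFACE

Orientations are given as [roll, pitch, yaw] about the fixed x, y, z axes, in that order (R = Rz(yaw) Ry(pitch) Rx(roll)).
In Python, from plant import get_obs, capture, calibration, close_job gives the robot as it stands. The module is installed in compiled form; this text tells all that it offers.
- The arm moves only by the shell command python3 -m jog 'ROWS'. ROWS is JSON, one flat list of numbers, 5 for each row, row after row: the closure, from 0 (fully open) to 1 (shut), then the shift along the tool's x, y, z in mm, then the turn about the tool's z in degrees. In form: [fingers, tx, ty, tz, yaw, fingers, tx, ty, tz, yaw, ...]. A call has 1 to 5 rows; each row shifts and turns the pose as measured when the row begins, along the tool's axes as they then stand; what a row does not reach is not made up. A row lasts 1/10 s, in which the tool goes at most 50 mm and 8.59 degrees, less where a joint would pass 70% of its speed; a pose out of reach is approached as far as the arm can. A call is refused whole if a number of a shift passes 50 or a number of a turn 8.59, either way. A call with a gripper value outside its range is refused whole. The fingers move at their own pace and stop on an object; the grip force is fixed at half the most. Time passes only in rows, so rows that do not move let the fingers close. It gives the time, the measured TCP pose, the force and the opening at its end, in the units of the state.
- get_obs(): the state, without advancing time (a new reading comes with each control period).
- capture(name): name is "scene" or "top" or "wrist"; returns (picture, depth): 400x640x3 uint8, red, green, blue; 400x640 float32, mm along the optical axis (not along the pixel's ray), 0 where there is no reading.
- calibration(name): a dict with "fovy" (degrees; the focal length in pixels is half the picture's height over the tangent of half this angle, whatever the lens; pixels are square), "cx", "cy" (the principal point, pixels), "R" (3x3) and "t" (3): a world point X has camera coordinates R X + t. Camera axes: x right, y down, z forward; pixel columns grow to the right and rows downward; lengths in mm; the calibration is good to about 2 mm. The wrist camera is an equidistant fisheye: a pixel r from the principal point sees the ray r / f radians off the axis. A picture is of the moment at which its call begins: read the wrist's pose just before it. calibration takes no time and is no camera call; for the wrist camera it gives the pose at the moment of the call.
- close_job(): hands the job in, once; it reports no verdict.
The state is a dict: "time": time; "joint_positions": joint angles; "dq": joint speeds; "tau": joint torques, N m; "tool_pos": TCP position; "tcp_rot": TCP orientation; "contact_force": force on the tool from outside, world axes, zero at the start; "moment": the same for the moment, N m; "grip_width": finger opening in mm.
Only numpy, scipy, OpenCV 4.12 (cv2) and the standard library are available. Lean on these libraries where they do the work, as an engineer would, in place of code of your own. Each camera call takes 0.05 s, during which the arm holds its last target.

TASK

Take the dried gourd out of the drawer and stand it upright, stalk up, in the wooden ring stand. Then tip the head of the desk lamp down until it slopes 25 degrees above level (free end up), so its light falls on the gourd, let go and see that both stay put. Leave the mushroom caps in the drawer and the jar and weight near the ring stand where they are.

Things in the scene. Friction and masses are not known exactly. Their poses are not given: they have to be found in the camera images.
- gourd: Dried bottle gourd, about 35 g, no flat bottom: lower bulb a 54 mm ball, upper bulb a 40 mm ball centred 46 mm up +z, waist 25 mm, thin stalk ending 77 mm up +z. Origin: lower bulb's centre; z points to the stalk. Starts lying on the drawer floor on both bulbs, stalk towards the drawer's tall front (within 30 deg of the drawer's +x). In the ring, friction keeps it at whatever lean it is left.
- drawer: Open-topped drawer box on the counter (fixed), 300 mm (its x) by 240 mm (its y). Origin: centre of its underside. Floor top 9 mm above the counter; three dark wooden walls 9 mm thick, 65 mm high; on its +x side, 150 mm from the origin, a red front board with a brass knob, 16 mm thick, 260 mm wide, 90 mm high.
- ring_stand: Turned dark wooden ring stand (fixed): foot disc 84 mm across, 9 mm thick, and on it an upright ring, outside 53 mm, hole 36 mm across, top edge 20 mm above the counter. Origin: centre of its underside, z up; x points roughly towards the lamp. It stands to the left of the drawer, the lamp to the left of it.
- ring_seat (a point): Centre of the ring's top edge, 20 mm above the counter. When the gourd is seated, its lower bulb's centre is 20 mm straight above this point (40 mm above the counter).
- lamp: LED desk lamp (fixed), about 175 mm from the ring stand, on the side away from the drawer (+y): round base 110 mm across, post 16 mm across, hinge 175 mm above the counter, bar-shaped head. Origin: centre of the base's underside. The head swings in the lamp's x-z plane and, level, reaches along the lamp's -x, towards the ring stand.
- lamp_hinge (a point): The lamp's hinge axis (parallel to the lamp's y), 175 mm above the counter.
- lamp_grip (a point): Point in the middle of the lamp's head, 135 mm from the hinge: a place to take the head across its width. The head is an aluminium bar 40 mm wide (along the hinge axis), 12 mm thick, reaching from 30 to 165 mm from the hinge; the light is on its underside.
- lamp_head (a joint): Angle of the lamp's head, rad: 0 = level, reaching towards the ring stand; positive = free end above the hinge; pi/2 = straight up. Starts tipped up at 1.25 to 1.6. Range -0.6 to 1.8. A friction hinge: it needs about 2 N at the free end to move and stays where it is left.
- reishi_a: dried mushroom cap, flat brown disc about 72 mm across, 16 mm thick, with a stalk stub; lies in the drawer near its low rear wall. Not part of the job. Origin: centre of its underside
- reishi_b: second dried mushroom cap, about 62 mm across, 16 mm thick; lies in the drawer near its low rear wall. Not part of the job. Origin: centre of its underside
- pill_jar: small lidded porcelain jar, 48 mm across, 54 mm tall, about 130 mm beyond the ring stand. Not part of the job. Origin: centre of its underside
- weight: brass balance weight, 32 mm across, 47 mm tall, about 125 mm from the ring stand, on the robot's side of the lamp. Not part of the job. Origin: centre of its underside
Things that resemble listed ones, but are neither listed nor needed, are in the scene too. What is shaped like the ring_stand but pink is not meant.

How it is judged (in metres and radians):
On the way, in this order (a step that is already met when the one before it is completed fails the run):
1. the gourd stands upright in the ring stand, let go and at rest (angle between gourd's own z axis and vertical below 0.14 rad and horizontal distance between gourd and ring_seat below 0.007 m and height (world z) of gourd between 0.034 and 0.046 m and linear speed of gourd below 0.01 m/s and angular speed of gourd below 0.1 rad/s and contact force between each of the arm, the fingers and gourd below 0.05 N), for 0.5 s.
2. the lamp's head is at 25 degrees above level and stays there untouched for a second, the gourd still upright in its ring (angle between gourd's own z axis and vertical below 0.14 rad and horizontal distance between gourd and ring_seat below 0.007 m and height (world z) of gourd between 0.034 and 0.046 m and value of joint lamp_head between 0.349 and 0.523 rad and velocity of joint lamp_head between -0.02 and 0.02 rad/s and contact force between each of the arm, the fingers and lamp below 0.05 N), for 1 s.
At the end, for the whole second after the job is handed in: The gourd stands in the ring stand with its stalk within 8 degrees of straight up, centred on the ring within 7 mm and seated; the lamp's head is 25 degrees above level within 5 degrees; both are let go and at rest (all of step 2 and linear speed of gourd below 0.01 m/s and angular speed of gourd below 0.1 rad/s and contact force between each of the arm, the fingers and gourd below 0.05 N); the robot touches nothing.
It fails at once if a mushroom cap in the drawer is shifted by more than 30 mm (distance of any of reishi_a, reishi_b from where it was at the start of the episode above 0.03 m).
It fails at once if the jar or the weight beside the ring stand is shifted by more than 30 mm (distance of any of pill_jar, weight from where it was at the start of the episode above 0.03 m).
It also fails if it takes over 66 s, if anything falls off the work surface, if the arm or the gripper's body presses on something with over 40 N, if the wrist force passes 120 N, or if a joint passes its speed limit or range.

## Working session

There is one attempt and no reset: what is moved stays moved. The work goes in short steps, Python scripts to look and compute and a shell command to move; the robot and the scene stay as the last step left them, time stands still between calls to the robot, and variables do not carry over. Pictures are saved under pics/ and viewed, and the job is handed in when it is done.

```bash
mkdir -p pics; cat > h.py <<'E'
import numpy as np, cv2
from plant import get_obs, capture, calibration, close_job
def px2w(cal,u,v,d):
    f=200/np.tan(np.radians(cal['fovy'])/2)
    p=np.stack([(u-cal['cx'])/f*d,(v-cal['cy'])/f*d,d],-1)
    return (p-np.array(cal['t']))@np.array(cal['R'])
def cloud(cal,d):
    v,u=np.mgrid[0:400,0:640]
    return px2w(cal,u.astype(float),v.astype(float),d.astype(float))
def w2px(cal,X):
    f=200/np.tan(np.radians(cal['fovy'])/2)
    c=np.array(cal['R'])@np.array(X,float)+np.array(cal['t'])
    return cal['cx']+f*c[0]/c[2],cal['cy']+f*c[1]/c[2]
def save(name,im): cv2.imwrite('pics/'+name+'.png',cv2.cvtColor(im,cv2.COLOR_RGB2BGR))
def snap(cam,name):
    im,d=capture(cam); c=calibration(cam); save(name,im); np.savez('pics/'+name+'.npz',im=im,d=d,pc=cloud(c,d)); return im,d,c
E
python3 - <<'E'
from h import *
o=get_obs(); print(o)
for c in('scene','top'):
    im,d,cal=snap(c,c+'0'); print(cal)
E
```

```text
{'time': 0.0, 'joint_positions': array([-1.28099686e+00,  3.42701519e-01,  1.52505717e+00,  6.56383488e-06,
        1.27540598e+00, -1.46011377e-01]), 'dq': array([ 0.00034646, -0.00189573,  0.00073584,  0.00148162,  0.00036519,
        0.00060293]), 'tau': array([ 1.61510903e-03, -4.31240737e+01, -2.44217867e+01,  7.18661863e-02,
        5.58653427e-02, -1.05754079e-04]), 'tool_pos': array([ 221.53035435, -475.54219101,  251.04193377]), 'tcp_rot': array([-3.14003828e+00, -2.34927286e-04,  4.35808744e-01]), 'contact_force': array([-0.70155497, -0.48485872,  0.23586725]), 'moment': array([-0.05254458,  0.01910743,  0.01623859]), 'grip_width': 91.75433869466731}
{'fovy': 55.254995892239094, 'cx': 321.75591111528945, 'cy': 195.4213645065792, 'R': array([[ 0.28661699,  0.95804362, -0.001768  ],
       [ 0.75319423, -0.2264721 , -0.61758306],
       [-0.59207191,  0.17567816, -0.78650368]]), 't': array([-115.84503256, -337.84923633, 1243.8617826 ])}
{'fovy': 42.6630957390869, 'cx': 318.8129323281599, 'cy': 202.00055663699132, 'R': array([[ 0.02483378, -0.99962528, -0.01151465],
       [-0.99071426, -0.02306899, -0.13398906],
       [ 0.13367322,  0.01473518, -0.99091591]]), 't': array([ -27.03729662,  536.61540679, 1433.03362177])}
```

View pics/scene0.png

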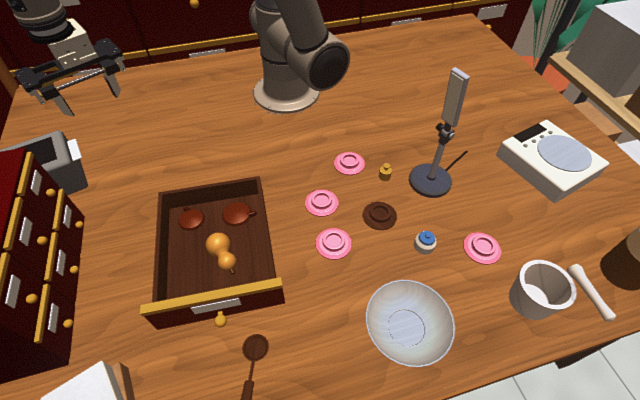

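View pics/top0.png

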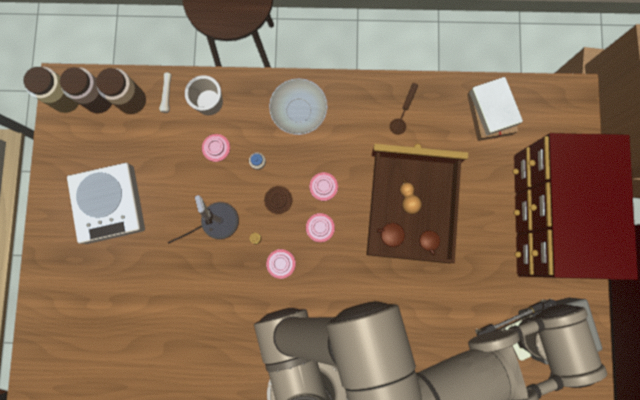

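The only dark ring stand is at top (278,200) and scene (380,215). The rings at top (216,148), (323,186), (319,228) and (281,264) are pink decoys. The gourd is at top (410,198), with the caps at (393,234) and (430,240). I'll measure and confirm in one crop.

```bash
cat > m.py <<'E'
from h import *
from scipy.optimize import least_squares
def sph(P,rs):
    # joint fit of sphere of known radius
    c0=P.mean(0)-[0,0,10]
    return least_squares(lambda c:np.linalg.norm(P-c,axis=1)-rs,c0,loss='soft_l1',f_scale=2)
for n in('top0','scene0'):
    z=np.load(f'pics/{n}.npz'); im=z['im'].astype(int); pc=z['pc']; d=z['d']
    hsv=cv2.cvtColor(z['im'],cv2.COLOR_RGB2HSV)
    org=(hsv[...,0]>8)&(hsv[...,0]<24)&(hsv[...,1]>120)&(hsv[...,2]>150)
    W=np.zeros((400,640),bool)
    if n[0]=='t': W[180:217,395:425]=1
    else: W[228:272,200:240]=1
    m=org&W&(d>0)&(pc[...,2]>14)
    P=pc[m]; print(n,'gourd',m.sum(),P.mean(0).round(1),P.min(0).round(1),P.max(0).round(1))
    # two spheres: lower at c, upper at c+46*u, both resting
    best=None
    for a in np.radians([-30,0,30]):
        def res(p):
            c=np.array(p[:3]); u=np.array([np.cos(p[3])*np.cos(p[4]),np.sin(p[3])*np.cos(p[4]),np.sin(p[4])])
            return np.minimum(abs(np.linalg.norm(P-c,axis=1)-27),abs(np.linalg.norm(P-c-46*u,axis=1)-20))
        r=least_squares(res,[P[:,0].mean()-20,P[:,1].mean(),36,a,-.15],loss='soft_l1')
        if best is None or r.cost<best.cost: best=r
    print(best.x.round(3),best.cost/len(P))
    # ring stand
    rw=(slice(180,220),slice(260,298)) if n[0]=='t' else (slice(198,232),slice(358,402))
    Q=pc[rw].reshape(-1,3); top=Q[(Q[:,2]>15)&(Q[:,2]<26)]
    foot=Q[(Q[:,2]>5)&(Q[:,2]<13)]
    for q in(top,foot):
        if len(q)>5:
            r=cv2.minEnclosingCircle(q[:,:2].astype(np.float32)); print('ring',len(q),r,q[:,2].mean().round(1), q.mean(0).round(1))
    Q=pc.reshape(-1,3)
    L=Q[(Q[:,2]>190)&(Q[:,2]<345)&(Q[:,0]>350)&(Q[:,0]<620)&(Q[:,1]>150)&(Q[:,1]<380)]
    print('lamp head',len(L))
    if len(L)>10:
        c=L.mean(0); u,s,vt=np.linalg.svd(L-c); print(c.round(1),s.round(1),vt.round(3)); print(L.min(0).round(),L.max(0).round())
    B=Q[(Q[:,2]>3)&(Q[:,2]<40)&(Q[:,0]>350)&(Q[:,0]<620)&(Q[:,1]>180)&(Q[:,1]<360)]
    if len(B): print('base',cv2.minEnclosingCircle(B[:,:2].astype(np.float32)))
z=np.load('pics/top0.npz');a=cv2.resize(z['im'][140:260,180:480],None,fx=2.6,fy=2.6,interpolation=cv2.INTER_CUBIC); save('crop0',a)
for nm,(u,v) in dict(gL=(412,204),gU=(407,189),ring=(278,200),base=(226,224),lamp=(200,203),wt=(255,239),jar=(257,160),ra=(393,234),rb=(430,240),front=(420,152)).items(): print(nm,z['pc'][v,u].round(1))
E
python3 m.py
```

```text
top0 gourd 300 [ 551.3 -272.6   52.6] [ 515.  -297.9   36.4] [ 595.  -250.9   68.3]
[ 5.35666e+02 -2.78012e+02  3.57530e+01  2.84000e-01 -1.54000e-01] 1.3099689117544586
ring 127 ((539.1174926757812, 107.97242736816406), 32.25077438354492) 19.8 [543.7 106.1  19.8]
ring 422 ((550.1510620117188, 105.74494171142578), 72.61554718017578) 8.2 [543.9 107.    8.2]
lamp head 189
[479.9 255.2 306.8] [573.4 158.9  52.5] [[-0.123  0.066 -0.99 ]
 [ 0.968  0.226 -0.105]
 [-0.217  0.972  0.092]]
[461. 244. 192.] [504. 270. 344.]
base ((482.21270751953125, 271.740234375), 157.3899383544922)
scene0 gourd 573 [ 559.7 -274.7   50.5] [ 517.8 -303.2   33.4] [ 598.8 -250.9   65.4]
[ 5.37365e+02 -2.81489e+02  3.56030e+01  2.76000e-01 -1.53000e-01] 0.5057928316210699
ring 179 ((546.1119384765625, 104.82490539550781), 27.181392669677734) 19.1 [547.7 103.8  19.1]
ring 468 ((547.3240356445312, 102.94532012939453), 41.5618782043457) 8.3 [551.1 101.    8.3]
lamp head 1040
[490.7 255.8 279.1] [1355.2  381.3   87.6] [[ 0.03  -0.117  0.993]
 [ 0.917  0.399  0.019]
 [ 0.398 -0.91  -0.119]]
[464. 241. 190.] [508. 278. 340.]
base ((493.3399658203125, 281.18988037109375), 144.5142059326172)
gL [ 534.2 -276.6   61. ]
gU [ 579.  -264.9   46. ]
ring [543.6 105.6  10.8]
base [469.2 253.4  16.2]
lamp [487.6 251.7 339.3]
wt [426.4 163.9  41.8]
jar [653.2 166.7  48.7]
ra [ 451.3 -228.7   23.1]
rb [ 436.7 -334.3   23.1]
front [ 677.  -293.7   91. ]
```

View pics/crop0.png

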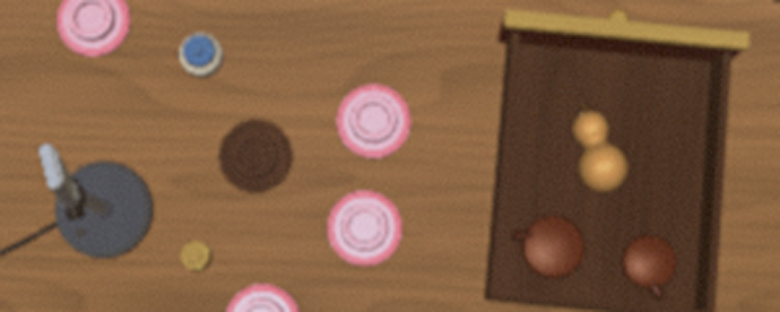

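Confirmed: the dark ring is at crop (255,155), world about (546,105), the only one that isn't pink. The gourd's lower bulb is at about (537,-280) and its axis azimuth is 0.28 rad. The tool only points down, so I'll grip the upper bulb across its axis and see whether the gourd swings to hang upright.

```bash
cat > go.py <<'E'
import sys
from h import *
o=get_obs(); p=o['tool_pos']; y=o['tcp_rot'][2]
x,Y,z,yaw=map(float,sys.argv[1:5]); d=np.array([x,Y,z])-p
def loc(w): return (d[0]*np.cos(w)+d[1]*np.sin(w)).round(1),(d[0]*np.sin(w)-d[1]*np.cos(w)).round(1),(-d[2]).round(1)
print('t',o['time'],'pos',p.round(1),'yaw',y.round(3),'F',o['contact_force'].round(1),'w',o['grip_width'].round(1))
print('delta now-frame',loc(y),'at target yaw',loc(yaw),'turn deg',np.degrees(y-yaw).round(2))
E
python3 go.py 580.5 -268 38 0.28; python3 -m jog '[0,0,0,0,8.5, 0,40,-10,0,0.4, 0,40,-10,0,0, 0,40,-10,0,0, 0,40,-10,0,0]'; python3 go.py 580.5 -268 38 0.28
```

```text
time: 0.6
tool_pos: [364.3, -393.6, 248.8]
tcp_rot: [-3.137, 0.002, 0.264]
contact_force: [-0.5, -1.1, 0.7]
grip_width: 91.8Traceback (most recent call last):
  File "go.py", line 6, in <module>
    print('t',o['time'],'pos',p.round(1),'yaw',y.round(3),'F',o['contact_force'].round(1),'w',o['grip_width'].round(1))
                                                                                              ^^^^^^^^^^^^^^^^^^^^^
AttributeError: 'float' object has no attribute 'round'
Traceback (most recent call last):
  File "go.py", line 6, in <module>
    print('t',o['time'],'pos',p.round(1),'yaw',y.round(3),'F',o['contact_force'].round(1),'w',o['grip_width'].round(1))
                                                                                              ^^^^^^^^^^^^^^^^^^^^^
AttributeError: 'float' object has no attribute 'round'
```

```bash
sed -i "s/o\['grip_width'\].round(1)/o['grip_width']/" go.py
python3 -m jog '[0,48,-13,0,-0.5, 0,48,-13,10,-0.4, 0,48,-13,20,0, 0,48,-13,20,0, 0,45,-10,20,0]'; python3 go.py 580.5 -268 38 0.28
```

```text
time: 1.1
tool_pos: [570.3, -272.0, 183.1]
tcp_rot: [-3.14, 0.0, 0.279]
contact_force: [0.1, -0.6, 0.1]
grip_width: 91.4
t 1.1 pos [ 570.3 -272.   183.1] yaw 0.279 F [ 0.1 -0.6  0.1] w 91.38152223075625
delta now-frame (np.float64(10.9), np.float64(-1.0), np.float64(145.1)) at target yaw (np.float64(10.9), np.float64(-1.0), np.float64(145.1)) turn deg -0.07
```

Looking through the wrist camera before descending.

```bash
python3 -m jog '[0,11,-1,30,0, 0,0,0,25,0, 0,0,0,0,0]'; python3 - <<'E'
from h import *
o=get_obs();im,d=capture('wrist');c=calibration('wrist');save('w1',im);print(o['tool_pos'].round(1),c['fovy'],c['cx'],c['cy'])
# fisheye cloud
f=200/np.tan(np.radians(c['fovy'])/2)
v,u=np.mgrid[0:400,0:640].astype(float);x=(u-c['cx']);y=(v-c['cy']);r=np.hypot(x,y)+1e-9;th=r/f
k=np.tan(th)/r; P=np.stack([x*k*d,y*k*d,d],-1); W=(P-np.array(c['t']))@np.array(c['R'])
m=(d>0)&(th<1.2)&(W[...,2]>25)&(W[...,2]<80)&(abs(W[...,0]-555)<60)&(abs(W[...,1]+274)<45)
hsv=cv2.cvtColor(im,cv2.COLOR_RGB2HSV); m&=(hsv[...,0]>8)&(hsv[...,0]<24)&(hsv[...,1]>120)&(hsv[...,2]>120)
Q=W[m];print(len(Q))
from scipy.optimize import least_squares
def res(p):
    cc=np.array(p[:3]); uu=np.array([np.cos(p[3])*np.cos(p[4]),np.sin(p[3])*np.cos(p[4]),np.sin(p[4])])
    return np.minimum(abs(np.linalg.norm(Q-cc,axis=1)-27),abs(np.linalg.norm(Q-cc-46*uu,axis=1)-20))
r=least_squares(res,[537,-280,36,.28,-.15],loss='soft_l1');print(r.x.round(2),r.cost/len(Q), (r.x[:3]+46*np.array([np.cos(r.x[3]),np.sin(r.x[3]),r.x[4]])).round(1))
E
```

```text
time: 1.4
tool_pos: [584.4, -261.2, 121.3]
tcp_rot: [-3.135, 0.003, 0.287]
contact_force: [-0.8, 0.4, -0.3]
grip_width: 91.8
[ 584.4 -261.2  121.3] 65.70646984690485 323.5062875876604 199.72839544942696
2702
[ 5.3983e+02 -2.8189e+02  3.8330e+01  2.7000e-01 -1.5000e-01] 0.4086637112133585 [ 584.1 -269.4   31.2]
```

View pics/w1.png

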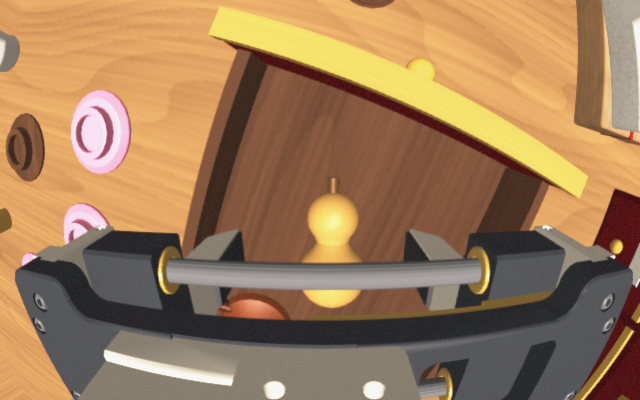

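The wrist view shows the gourd's upper bulb at (332,218), stalk forward, roughly centred between the fingers. The fit puts the upper bulb at about (583,-269).

```bash
python3 go.py 582.5 -269 38 0.275;  python3 -m jog '[0,-4,7,30,0, 0,0,0,25,0, 0,0,0,10,0, 0,0,0,0,0]'; python3 go.py 582.5 -269 38 0.275
```

```text
t 1.45 pos [ 585.1 -261.9  123.2] yaw 0.287 F [-0.4 -0.2  0.8] w 91.73708388800038
delta now-frame (np.float64(-4.5), np.float64(6.1), np.float64(85.2)) at target yaw (np.float64(-4.4), np.float64(6.2), np.float64(85.2)) turn deg 0.67
time: 1.85
tool_pos: [585.2, -273.3, 63.6]
tcp_rot: [3.139, -0.005, 0.284]
contact_force: [0.1, 0.1, -0.6]
grip_width: 91.8
t 1.85 pos [ 585.2 -273.3   63.6] yaw 0.284 F [ 0.1  0.1 -0.6] w 91.76974444315012
delta now-frame (np.float64(-1.4), np.float64(-4.8), np.float64(25.6)) at target yaw (np.float64(-1.5), np.float64(-4.8), np.float64(25.6)) turn deg 0.54
```

```bash
python3 -m jog '[0,-1,-4,15,0, 0,0,0,6,0, 0,0,0,0,0]'; python3 go.py 582.5 -269 38 0.275
```

```text
time: 2.15
tool_pos: [585.4, -272.1, 47.9]
tcp_rot: [3.132, -0.011, 0.283]
contact_force: [-0.0, -0.6, 0.3]
grip_width: 91.7
t 2.15 pos [ 585.4 -272.1   47.9] yaw 0.283 F [-0.  -0.6  0.3] w 91.71519387077957
delta now-frame (np.float64(-1.9), np.float64(-3.8), np.float64(9.9)) at target yaw (np.float64(-1.9), np.float64(-3.8), np.float64(9.9)) turn deg 0.47
```

```bash
python3 -m jog '[0,-2,-4,9,0, 0,-1,-1,2,0, 0,0,0,0,0]'; python3 go.py 582.5 -269 38 0.275
```

```text
time: 2.45
tool_pos: [582.3, -268.9, 39.1]
tcp_rot: [3.129, -0.014, 0.283]
contact_force: [-0.9, -0.6, -0.4]
grip_width: 91.9
t 2.45 pos [ 582.3 -268.9   39.1] yaw 0.283 F [-0.9 -0.6 -0.4] w 91.89032633460522
delta now-frame (np.float64(0.2), np.float64(0.1), np.float64(1.1)) at target yaw (np.float64(0.2), np.float64(0.1), np.float64(1.1)) turn deg 0.47
```

```bash
python3 -m jog '[0.5,0,0,0,0, 0.7,0,0,0,0, 1,0,0,0,0, 1,0,0,0,0, 1,0,0,0,0]';python3 -m jog '[1,0,0,0,0, 1,0,0,0,0, 1,0,0,0,0]'; python3 - <<'E'
from h import *
im,d=capture('wrist');save('w2',im)
E
```

```text
time: 2.95
tool_pos: [582.7, -269.2, 39.9]
tcp_rot: [3.128, -0.014, 0.283]
contact_force: [-0.1, 0.4, 0.9]
grip_width: 56.5
time: 3.25
tool_pos: [582.8, -269.2, 39.9]
tcp_rot: [3.128, -0.014, 0.283]
contact_force: [0.6, 0.4, -0.4]
grip_width: 38.5
```

View pics/w2.png

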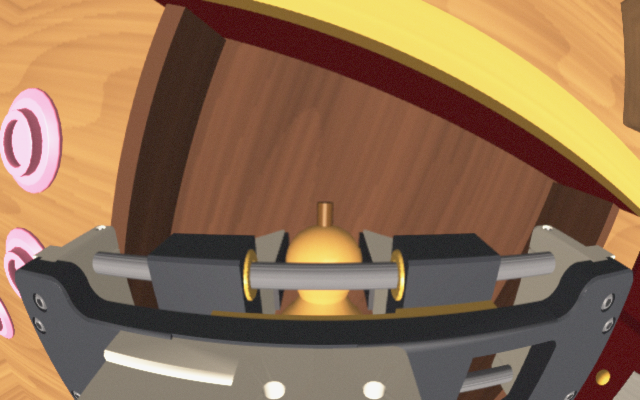

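The wrist view shows the upper bulb held between the pads at about (323,255). Lifting and looking.

```bash
python3 -m jog '[1,0,0,0,0, 1,0,0,-15,0, 1,0,0,-30,0, 1,0,0,-35,0, 1,0,0,-35,0]';python3 -m jog '[1,0,0,-30,0, 1,0,0,0,0, 1,0,0,0,0]'; python3 - <<'E'
from h import *
im,d,c=snap('scene','s3'); im2,d2,c2=snap('top','t3'); w,_=capture('wrist'); save('w3',w)
u,v=w2px(c,get_obs()['tool_pos']); u=int(u);v=int(v); print(u,v)
save('s3c',cv2.resize(im[max(0,v-70):v+70,max(0,u-90):u+90],None,fx=4,fy=4,interpolation=cv2.INTER_CUBIC))
E
```

```text
time: 3.8
tool_pos: [578.1, -266.6, 155.1]
tcp_rot: [3.137, -0.007, 0.283]
contact_force: [0.7, 1.1, -0.1]
grip_width: 38.6
time: 4.1
tool_pos: [579.8, -267.6, 195.8]
tcp_rot: [3.127, -0.015, 0.283]
contact_force: [-0.5, 0.7, -0.9]
grip_width: 38.5
209 216
```

View pics/s3c.png

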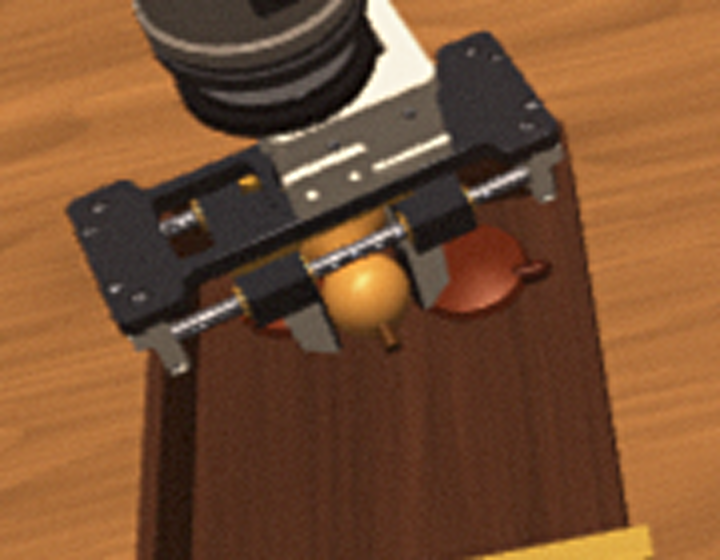

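View pics/w3.png

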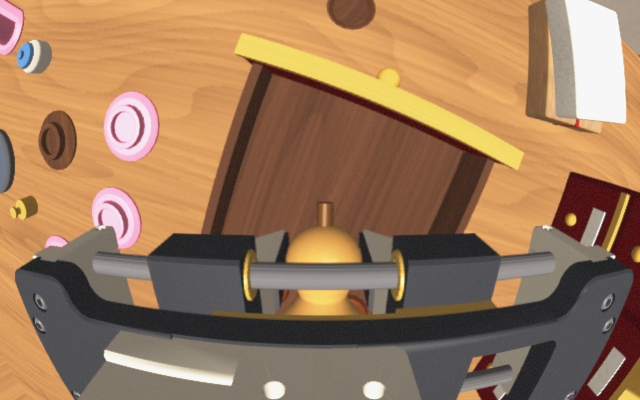

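The scene crop shows the gourd held rigid and nearly horizontal, with the stalk forward, so it does not swing by itself. I'll go back low over the drawer floor, where a slip is harmless, and relax the closure in steps so gravity can swing the lower bulb down.

```bash
python3 -m jog '[1,0,0,40,0, 1,0,0,40,0, 1,0,0,30,0, 1,0,0,15,0, 1,0,0,0,0]'; python3 -m jog '[0.7,0,0,0,0, 0.65,0,0,0,0, 0.62,0,0,0,0, 0.61,0,0,0,0]';python3 -m jog '[0.6,0,0,0,0, 0.6,0,0,0,0]'; python3 - <<'E'
from h import *
w,_=capture('wrist'); save('w4',w[180:330,200:450])
E
```

```text
time: 4.75
tool_pos: [579.2, -267.1, 59.8]
tcp_rot: [3.135, -0.008, 0.283]
contact_force: [0.9, 0.6, -0.1]
grip_width: 38.2
time: 5.15
tool_pos: [579.7, -267.3, 61.0]
tcp_rot: [3.135, -0.009, 0.283]
contact_force: [0.1, 0.1, -0.5]
grip_width: 38.5
time: 5.35
tool_pos: [580.3, -267.8, 62.6]
tcp_rot: [3.132, -0.011, 0.283]
contact_force: [0.6, 0.0, 0.4]
grip_width: 38.6
```

View pics/w4.png

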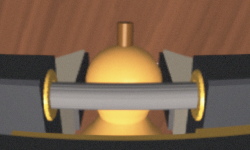

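```bash
for i in 1; do python3 -m jog '[0.59,0,0,0,0, 0.59,0,0,0,0]'; python3 -m jog '[0.585,0,0,0,0, 0.585,0,0,0,0]';python3 -m jog '[0.58,0,0,0,0, 0.58,0,0,0,0]'; done; python3 - <<'E'
from h import *
w,_=capture('wrist'); save('w5',w[180:330,200:450])
E
```

```text
time: 5.6
tool_pos: [580.5, -267.8, 63.0]
tcp_rot: [3.132, -0.011, 0.283]
contact_force: [-0.2, 0.4, -0.1]
grip_width: 38.6
time: 5.8
tool_pos: [580.5, -267.8, 63.0]
tcp_rot: [3.132, -0.011, 0.283]
contact_force: [-0.2, 0.1, -0.7]
grip_width: 38.8
time: 6.0
tool_pos: [580.4, -267.8, 62.9]
tcp_rot: [3.132, -0.011, 0.283]
contact_force: [-0.1, -1.1, -0.3]
grip_width: 38.2
```

View pics/w5.png

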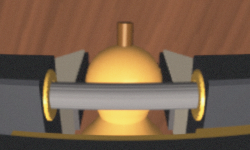

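```bash
python3 -m jog '[0.575,0,0,0,0, 0.575,0,0,0,0]'; python3 -m jog '[0.57,0,0,0,0, 0.57,0,0,0,0]'; python3 - <<'E'
from h import *
w,_=capture('wrist'); save('w6',w[180:330,200:450])
E
python3 -m jog '[0.565,0,0,0,0, 0.565,0,0,0,0]'; python3 - <<'E'
from h import *
w,_=capture('wrist'); a=cv2.cvtColor(cv2.imread('pics/w6.png'),cv2.COLOR_BGR2RGB); save('w7',np.vstack([a,w[180:330,200:450]]))
E
```

```text
time: 6.25
tool_pos: [580.4, -267.8, 62.8]
tcp_rot: [3.132, -0.011, 0.283]
contact_force: [0.3, -0.2, 0.2]
grip_width: 39.2
time: 6.45
tool_pos: [580.4, -267.8, 62.8]
tcp_rot: [3.132, -0.011, 0.283]
contact_force: [-0.8, -0.3, -0.5]
grip_width: 39.6
time: 6.7
tool_pos: [580.4, -267.8, 62.8]
tcp_rot: [3.132, -0.011, 0.283]
contact_force: [0.2, -0.2, -0.5]
grip_width: 40.0
```

View pics/w7.png

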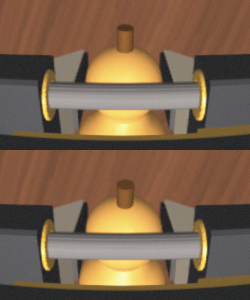

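In the last two frames the stalk foreshortens towards the camera, at (125,30) and then (125,195), so the gourd is swinging upright. I'll re-grip, raise a little, loosen again and repeat.

```bash
python3 -m jog '[0.57,0,0,0,0, 0.575,0,0,0,0, 0.58,0,0,-20,0, 0.58,0,0,-20,0, 0.58,0,0,-10,0]'; python3 -m jog '[0.58,0,0,0,0]';python3 - <<'E'
from h import *
im,d,c=snap('scene','s8')
u,v=w2px(c,get_obs()['tool_pos']); u=int(u);v=int(v); print(u,v)
w,_=capture('wrist')
save('s8c',np.vstack([cv2.resize(im[v-50:v+50,u-75:u+75],None,fx=4,fy=4,interpolation=cv2.INTER_CUBIC)[:,:500],cv2.resize(w[180:330,200:450],(500,200))]))
E
```

```text
time: 7.25
tool_pos: [578.5, -266.8, 111.9]
tcp_rot: [3.136, -0.007, 0.283]
contact_force: [-0.1, -0.7, -0.2]
grip_width: 38.9
time: 7.35
tool_pos: [579.2, -267.2, 113.3]
tcp_rot: [3.134, -0.009, 0.283]
contact_force: [0.1, -0.6, -1.3]
grip_width: 38.9
218 239
```

View pics/s8c.png

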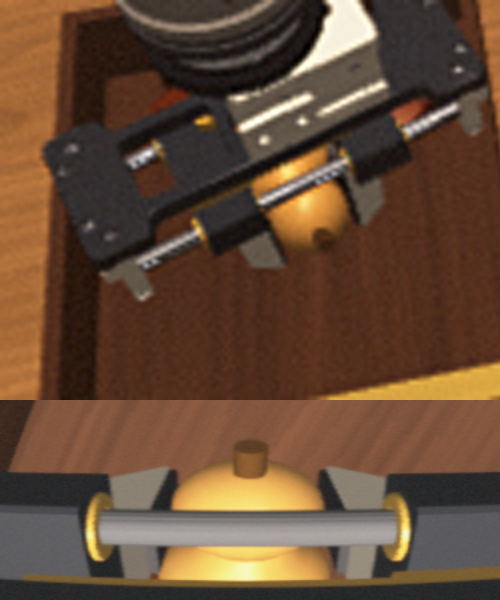

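The stalk is now clearly tilted up. With room below for a full hang, I'll loosen again.

```bash
python3 -m jog '[0.572,0,0,0,0, 0.57,0,0,0,0, 0.567,0,0,0,0, 0.565,0,0,0,0, 0.565,0,0,0,0]'; python3 - <<'E'
from h import *
w,_=capture('wrist'); save('w9',cv2.resize(w[180:330,200:450],(500,300)))
E
```

```text
time: 7.95
tool_pos: [577.1, -266.0, 108.1]
tcp_rot: [3.14, -0.004, 0.283]
contact_force: [0.9, -0.6, -0.9]
grip_width: 39.9
```

View pics/w9.png

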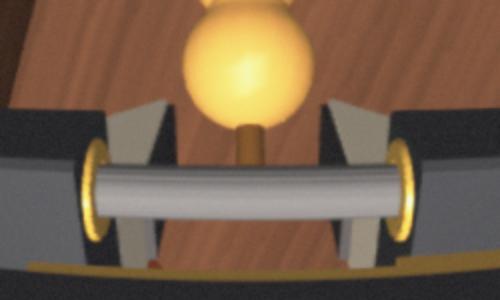

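The gourd slipped out and now lies in front of the jaws. I need a full look.

```bash
python3 -m jog '[0,0,0,-40,0, 0,0,0,-40,0, 0,-40,0,-20,0, 0,-40,0,0,0, 0,-30,0,0,0]'; python3 - <<'E'
from h import *
w,_=capture('wrist'); save('w10',w); snap('scene','s10')
E
```

```text
time: 8.5
tool_pos: [471.2, -296.3, 210.4]
tcp_rot: [3.139, -0.004, 0.288]
contact_force: [-0.2, 0.5, 0.4]
grip_width: 75.3
```

View pics/w10.png

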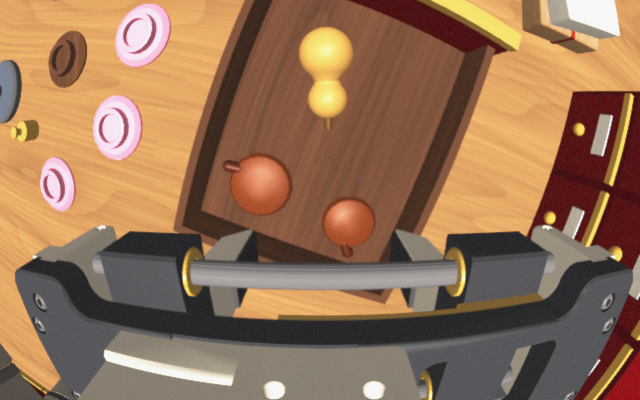

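View pics/s10.png

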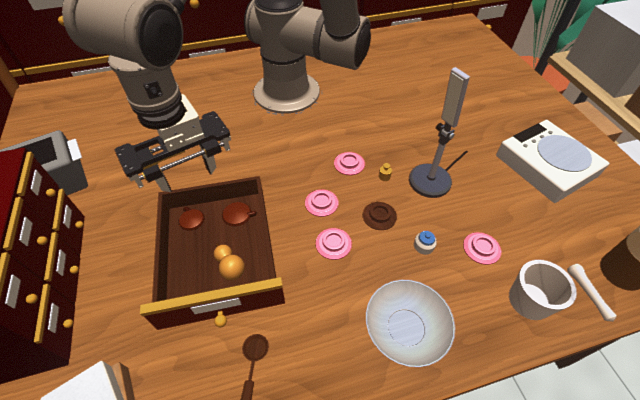

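The gourd lies in the drawer again, lower bulb at wrist (326,53) and stalk towards the robot. The caps are untouched. Re-measuring.

```bash
cat > gf.py <<'E'
from h import *
from scipy.optimize import least_squares
def wristcloud(c,d):
    f=200/np.tan(np.radians(c['fovy'])/2)
    v,u=np.mgrid[0:400,0:640].astype(float);x=(u-c['cx']);y=(v-c['cy']);r=np.hypot(x,y)+1e-9;th=r/f
    k=np.tan(th)/r; P=np.stack([x*k*d,y*k*d,d],-1); return (P-np.array(c['t']))@np.array(c['R'])
def fit(im,W,d,box,zmin=14,init=None):
    hsv=cv2.cvtColor(im,cv2.COLOR_RGB2HSV)
    m=(d>0)&(W[...,2]>zmin)&(W[...,2]<200)&(W[...,0]>box[0])&(W[...,0]<box[1])&(W[...,1]>box[2])&(W[...,1]<box[3])
    m&=(hsv[...,0]>8)&(hsv[...,0]<24)&(hsv[...,1]>120)&(hsv[...,2]>120)
    Q=W[m]
    U=lambda p:np.array([np.cos(p[3])*np.cos(p[4]),np.sin(p[3])*np.cos(p[4]),np.sin(p[4])])
    def res(p):
        c=p[:3];return np.minimum(abs(np.linalg.norm(Q-c,axis=1)-27),abs(np.linalg.norm(Q-c-46*U(p),axis=1)-20))
    best=None
    m0=Q.mean(0)
    for az in np.arange(0,6.2,.7):
        for el in (-.15,.8):
            u=U([0,0,0,az,el]); r=least_squares(res,[*(m0-20*u-[0,0,12]),az,el],loss='soft_l1')
            if best is None or r.cost<best.cost: best=r
    p=best.x; return p[:3].round(1),(p[:3]+46*U(p)).round(1),'az',round(p[3]%6.283,3),'el',round(p[4],3),'n',len(Q),'cost',round(best.cost/len(Q),2)
E
python3 - <<'E'
from gf import *
z=np.load('pics/s10.npz');print(fit(z['im'],z['pc'],z['d'],(490,660,-340,-190)))
o=get_obs();w,d=capture('wrist');c=calibration('wrist');print(fit(w,wristcloud(c,d),d,(490,660,-340,-190)))
E
```

```text
(array([ 601.9, -260.5,   35.4]), array([ 558.8, -275.1,   28.7]), 'az', np.float64(3.467), 'el', np.float64(-0.147), 'n', 633, 'cost', np.float64(0.41))
(array([ 604.9, -260.1,   36.3]), array([ 561.8, -274.4,   29.3]), 'az', np.float64(3.463), 'el', np.float64(-0.152), 'n', 2332, 'cost', np.float64(0.34))
```

```bash
python3 go.py 560.5 -275 37 0.322; python3 -m jog '[0,45,5,30,-2, 0,45,5,30,0, 0,0,0,30,0, 0,0,0,0,0]'; python3 go.py 560.5 -275 37 0.322
```

```text
t 8.65 pos [ 471.6 -296.6  210.3] yaw 0.285 F [0.7 0.6 0.1] w 87.12016116711182
delta now-frame (np.float64(91.4), np.float64(4.3), np.float64(173.3)) at target yaw (np.float64(91.2), np.float64(7.7), np.float64(173.3)) turn deg -2.09
time: 9.05
tool_pos: [563.8, -279.6, 122.0]
tcp_rot: [3.135, -0.008, 0.32]
contact_force: [-0.5, 0.1, -0.6]
grip_width: 91.9
t 9.05 pos [ 563.8 -279.6  122. ] yaw 0.32 F [-0.5  0.1 -0.6] w 91.85767799624671
delta now-frame (np.float64(-1.6), np.float64(-5.4), np.float64(85.0)) at target yaw (np.float64(-1.6), np.float64(-5.4), np.float64(85.0)) turn deg -0.09
```

```bash
python3 -m jog '[0,-2,-5,35,0, 0,0,0,30,0, 0,0,0,8,0, 0,0,0,0,0]'; python3 go.py 560.5 -275 37 0.322
```

```text
time: 9.45
tool_pos: [565.5, -275.7, 51.1]
tcp_rot: [3.131, -0.013, 0.322]
contact_force: [0.3, -0.1, 0.5]
grip_width: 92.2
t 9.45 pos [ 565.5 -275.7   51.1] yaw 0.322 F [ 0.3 -0.1  0.5] w 92.1732065938657
delta now-frame (np.float64(-4.5), np.float64(-2.2), np.float64(14.1)) at target yaw (np.float64(-4.5), np.float64(-2.2), np.float64(14.1)) turn deg 0.02
```

```bash
python3 -m jog '[0,-4,-2,11,0, 0,-1,0,4,0, 0,0,0,0,0]'; python3 go.py 560.5 -275 37 0.322
```

```text
time: 9.75
tool_pos: [562.0, -277.0, 39.5]
tcp_rot: [3.125, -0.017, 0.322]
contact_force: [-0.4, -0.6, -0.3]
grip_width: 91.8
t 9.75 pos [ 562.  -277.    39.5] yaw 0.322 F [-0.4 -0.6 -0.3] w 91.82895570962167
delta now-frame (np.float64(-0.8), np.float64(-2.3), np.float64(2.5)) at target yaw (np.float64(-0.8), np.float64(-2.3), np.float64(2.5)) turn deg 0.01
```

```bash
python3 -m jog '[0.6,-1,-2,2,0, 0.6,0,0,0,0, 0.6,0,0,0,0, 0.6,0,0,0,0, 0.6,0,0,0,0]'; python3 -m jog '[0.6,0,0,0,0, 0.6,0,0,0,0, 0.6,0,0,0,0, 0.6,0,0,0,0]';python3 go.py 560.5 -275 37 0.322;  python3 -m jog '[0.6,0,0,-15,0, 0.6,0,0,-20,0, 0.6,0,0,-17,0, 0.6,0,0,0,0]'; python3 go.py 560.5 -275 92 0.322
```

```text
time: 10.25
tool_pos: [561.3, -276.1, 39.7]
tcp_rot: [3.122, -0.019, 0.322]
contact_force: [-0.4, 0.8, 0.3]
grip_width: 56.5
time: 10.65
tool_pos: [561.4, -276.2, 39.8]
tcp_rot: [3.122, -0.019, 0.322]
contact_force: [-0.2, 0.6, 0.6]
grip_width: 38.6
t 10.65 pos [ 561.4 -276.2   39.8] yaw 0.322 F [-0.2  0.6  0.6] w 38.631466638886934
delta now-frame (np.float64(-0.4), np.float64(-1.4), np.float64(2.8)) at target yaw (np.float64(-0.4), np.float64(-1.4), np.float64(2.8)) turn deg -0.01
time: 11.05
tool_pos: [560.0, -275.5, 95.5]
tcp_rot: [3.123, -0.019, 0.322]
contact_force: [-0.2, -0.9, -0.2]
grip_width: 38.6
t 11.05 pos [ 560.  -275.5   95.5] yaw 0.322 F [-0.2 -0.9 -0.2] w 38.57528959036541
delta now-frame (np.float64(0.6), np.float64(-0.3), np.float64(3.5)) at target yaw (np.float64(0.6), np.float64(-0.3), np.float64(3.5)) turn deg -0.01
```

```bash
python3 -m jog '[0.58,0,0,0,0, 0.575,0,0,0,0, 0.575,0,0,0,0]'; python3 -m jog '[0.572,0,0,0,0, 0.572,0,0,0,0]'; cat > wv.py <<'E'
import sys
from h import *
w,_=capture('wrist'); save(sys.argv[1],cv2.resize(w[170:330,200:450],(500,320)))
E
python3 wv.py w11
```

```text
time: 11.35
tool_pos: [559.6, -275.2, 95.3]
tcp_rot: [3.123, -0.019, 0.322]
contact_force: [-0.3, -0.5, -1.0]
grip_width: 39.6
time: 11.55
tool_pos: [559.1, -274.9, 94.0]
tcp_rot: [3.125, -0.017, 0.322]
contact_force: [-0.1, -0.2, -1.2]
grip_width: 39.7
```

View pics/w11.png

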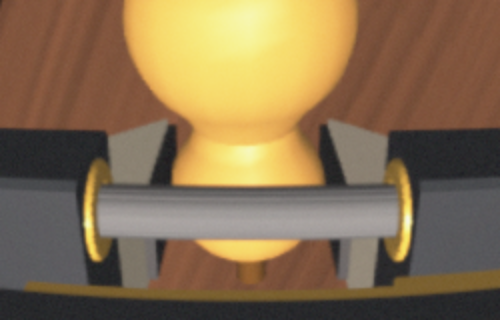

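Held, not yet rotated (lower bulb forward, stalk at (250,268)). I'll loosen in finer steps.

```bash
python3 -m jog '[0.57,0,0,0,0, 0.57,0,0,0,0, 0.57,0,0,0,0]'; python3 wv.py w12;python3 -m jog '[0.568,0,0,0,0, 0.568,0,0,0,0]'; python3 wv.py w13; python3 - <<'E'
import cv2,numpy as np
cv2.imwrite('pics/w13b.png',np.hstack([cv2.resize(cv2.imread(f'pics/{n}.png'),(390,250)) for n in('w12','w13')]))
E
```

```text
time: 11.9
tool_pos: [558.8, -274.8, 93.4]
tcp_rot: [3.126, -0.017, 0.322]
contact_force: [0.2, -0.4, -0.1]
grip_width: 39.8
time: 12.15
tool_pos: [558.8, -274.8, 93.4]
tcp_rot: [3.126, -0.017, 0.322]
contact_force: [-1.1, 1.2, -1.3]
grip_width: 39.7
```

View pics/w13b.png

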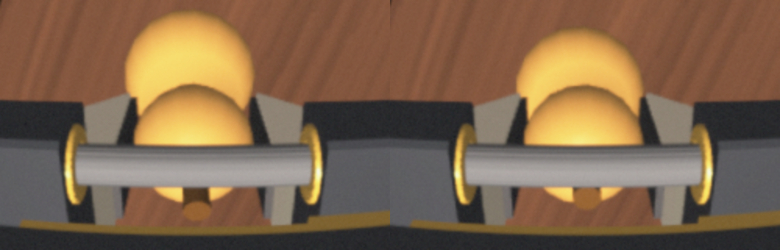

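It is swinging slowly, stalk tip rising from (195,210) to (585,200). I'll hold this closure.

```bash
python3 -m jog '[0.568,0,0,0,0, 0.568,0,0,0,0, 0.568,0,0,0,0, 0.568,0,0,0,0]'; python3 wv.py w14;python3 -m jog '[0.568,0,0,0,0, 0.568,0,0,0,0, 0.568,0,0,0,0, 0.568,0,0,0,0]'; python3 wv.py w15; python3 - <<'E'
import cv2,numpy as np
cv2.imwrite('pics/w15b.png',np.hstack([cv2.resize(cv2.imread(f'pics/{n}.png'),(390,250)) for n in('w14','w15')]))
E
```

```text
time: 12.6
tool_pos: [558.9, -274.8, 93.5]
tcp_rot: [3.125, -0.017, 0.322]
contact_force: [-0.3, -0.5, -1.4]
grip_width: 39.1
time: 13.05
tool_pos: [558.9, -274.8, 93.5]
tcp_rot: [3.126, -0.017, 0.322]
contact_force: [-1.1, 0.2, -0.1]
grip_width: 39.9
```

View pics/w15b.png

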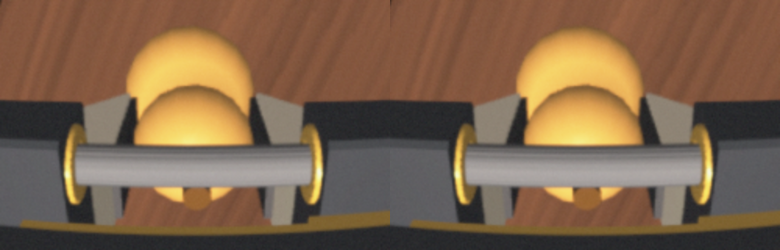

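```bash
cat > ga.py <<'E'
from gf import *
o=get_obs();p=o['tool_pos'];w,d=capture('wrist');c=calibration('wrist');b=(p[0]-80,p[0]+80,p[1]-35,p[1]+35)
print('wrist',fit(w,wristcloud(c,d),d,b,zmin=12)); print(p)
im,d=capture('scene');print('scene',fit(im,cloud(calibration('scene'),d),d,b))
E
python3 ga.py
```

```text
wrist (array([ 580.8, -272.9,  120.2]), array([ 576.9, -269.8,   74.5]), 'az', np.float64(2.471), 'el', np.float64(-1.462), 'n', 7201, 'cost', np.float64(8.24))
[ 558.88528246 -274.77812161   93.53600734]
scene (array([ 559. , -274.3,   36.6]), array([ 556.4, -275.9,   82.5]), 'az', np.float64(0.564), 'el', np.float64(1.638), 'n', 484, 'cost', np.float64(2.11))
```

```bash
cat > ga2.py <<'E'
from gf import *
o=get_obs();p=o['tool_pos'];w,d=capture('wrist');c=calibration('wrist');W=wristcloud(c,d);yw=o['tcp_rot'][2]
ty=(W[...,0]-p[0])*np.sin(yw)-(W[...,1]-p[1])*np.cos(yw)
d=np.where((abs(ty)<28)&(W[...,2]<p[2]+22),d,0)
W=np.where((W[...,2:]>5),W,-1e4)
print('wrist',fit(w,W,d,(p[0]-80,p[0]+80,p[1]-80,p[1]+80),zmin=5))
E
python3 ga2.py; python3 - <<'E'
import sys;sys.path.insert(0,'.')
from h import *
import os;os.chdir('.')
im,d,c=snap('scene','s16');u,v=map(int,w2px(c,get_obs()['tool_pos']));save('s16c',cv2.resize(im[v-50:v+60,u-75:u+75],None,fx=5,fy=5,interpolation=cv2.INTER_CUBIC))
E
```

```text
wrist (array([ 600.2, -260.3,   30.7]), array([ 572.9, -270.5,   66.3]), 'az', np.float64(3.498), 'el', np.float64(82.566), 'n', 13369, 'cost', np.float64(12.37))
```

View pics/s16c.png

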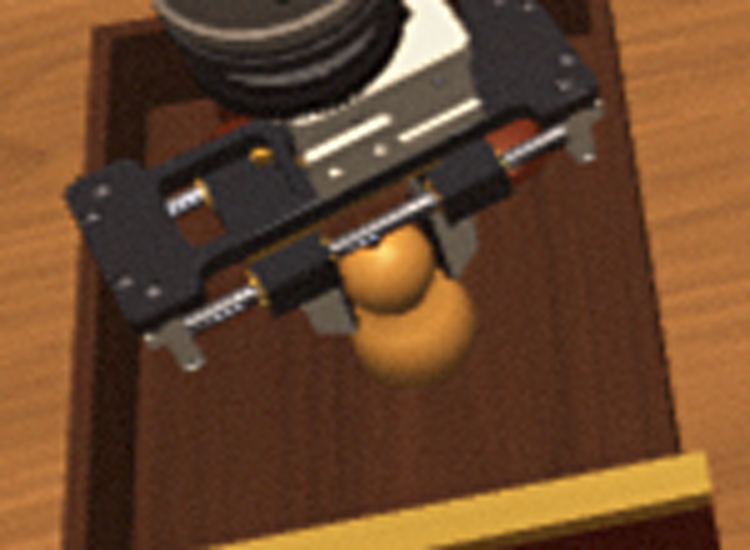

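```bash
cat > gs.py <<'E'
from h import *
o=get_obs();p=o['tool_pos'];yw=o['tcp_rot'][2]
z=np.load('pics/s16.npz');im=z['im'];pc=z['pc']
hsv=cv2.cvtColor(im,cv2.COLOR_RGB2HSV)
m=(hsv[...,0]>8)&(hsv[...,0]<24)&(hsv[...,1]>130)&(hsv[...,2]>110)&(abs(pc[...,0]-p[0])<60)&(abs(pc[...,1]-p[1])<45)&(pc[...,2]>15)&(pc[...,2]<105)
P=pc[m];print(len(P))
from scipy.optimize import least_squares
for lo,hi,R,nm in((10,52,27,'low'),(70,103,20,'up')):
    Q=P[(P[:,2]>lo)&(P[:,2]<hi)]
    r=least_squares(lambda c:np.linalg.norm(Q-c,axis=1)-R,[p[0],p[1],36 if R==27 else 83],loss='soft_l1'); print(nm,len(Q),r.x.round(1),r.cost/len(Q))
E
python3 gs.py
```

```text
493
low 132 [ 559.9 -273.9   35.3] 0.389848897983806
up 199 [ 557.  -276.    81.7] 0.33851938166566214
```

The scene fit puts the gourd within about 0.08 rad of upright, lower bulb on the floor at z of about 35, with the caps unmoved. I'll lock the grip, lift and carry to the ring, yawing the jaws away from the lamp.

```bash
python3 -m jog '[0.575,0,0,0,0, 0.59,0,0,0,0, 0.6,0,0,0,0, 0.6,0,0,-15,0, 0.6,0,0,-30,0]';python3 -m jog '[0.6,0,0,-35,0, 0.6,0,0,-35,0, 0.6,0,0,-25,0, 0.6,0,0,0,0]'; python3 wv.py w17; python3 go.py 546 103 200 -0.25
```

```text
time: 13.8
tool_pos: [555.8, -273.0, 135.0]
tcp_rot: [3.133, -0.011, 0.322]
contact_force: [0.7, -0.6, 0.3]
grip_width: 38.8
time: 14.2
tool_pos: [555.2, -273.0, 237.1]
tcp_rot: [3.129, -0.014, 0.322]
contact_force: [0.7, 0.2, -0.7]
grip_width: 38.5
t 14.25 pos [ 554.6 -272.6  235.1] yaw 0.322 F [ 0.9 -0.6 -0.6] w 38.74443428982803
delta now-frame (np.float64(110.5), np.float64(-359.1), np.float64(35.1)) at target yaw (np.float64(-101.3), np.float64(-361.8), np.float64(35.1)) turn deg 32.75
```

View pics/w17.png

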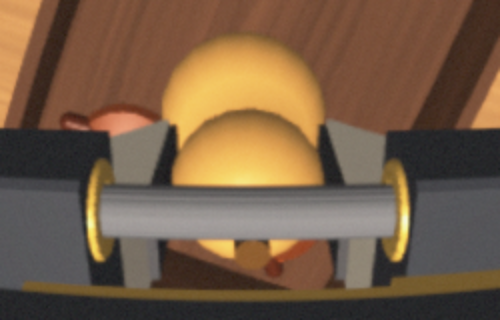

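```bash
python3 -m jog '[0.6,0,-40,0,8.2, 0.6,0,-40,0,8.2, 0.6,0,-40,0,8.2, 0.6,0,-40,0,8.2, 0.6,-20,-40,0,0]'; python3 go.py 546 103 150 -0.25
```

```text
time: 14.75
tool_pos: [526.5, -70.5, 224.6]
tcp_rot: [3.14, -0.006, -0.28]
contact_force: [1.0, 0.8, 0.6]
grip_width: 38.6
t 14.75 pos [526.5 -70.5 224.6] yaw -0.28 F [1.  0.8 0.6] w 38.61718438019476
delta now-frame (np.float64(-29.2), np.float64(-172.1), np.float64(74.6)) at target yaw (np.float64(-24.0), np.float64(-172.9), np.float64(74.6)) turn deg -1.73
```

```bash
python3 -m jog '[0.6,-6,-45,0,-1, 0.6,-6,-45,10,0, 0.6,-8,-45,20,0, 0.6,-8,-30,20,0, 0.6,0,0,0,0]'; python3 go.py 546 103 115 -0.25; python3 - <<'E'
from h import *
im,d,c=snap('scene','s18');u,v=map(int,w2px(c,get_obs()['tool_pos']));save('s18c',cv2.resize(im[v-50:v+70,u-75:u+75],None,fx=4,fy=4,interpolation=cv2.INTER_CUBIC))
w,_=capture('wrist');save('w18',w)
E
```

```text
time: 15.25
tool_pos: [537.3, 105.8, 165.4]
tcp_rot: [3.138, 0.007, -0.259]
contact_force: [0.3, -0.3, -0.4]
grip_width: 38.3
t 15.25 pos [537.3 105.8 165.4] yaw -0.259 F [ 0.3 -0.3 -0.4] w 38.28230207258118
delta now-frame (np.float64(9.1), np.float64(0.4), np.float64(50.4)) at target yaw (np.float64(9.1), np.float64(0.5), np.float64(50.4)) turn deg -0.49
```

View pics/s18c.png

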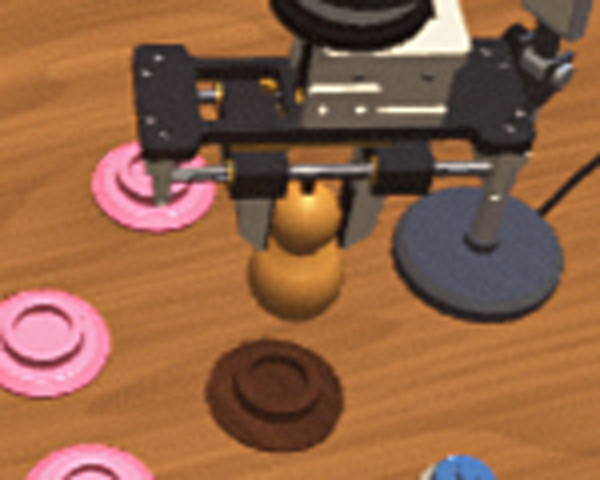

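View pics/w18.png

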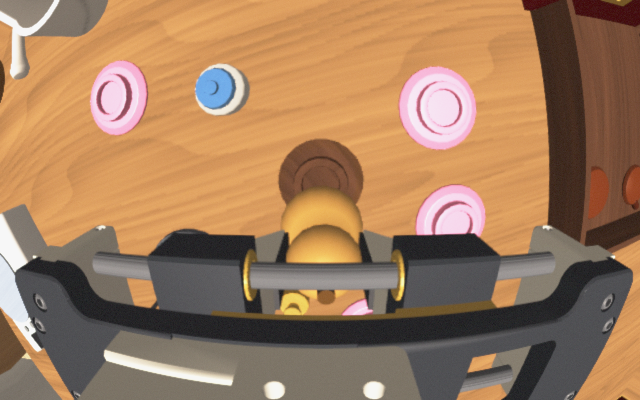

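The gourd hangs nearly upright just beside the dark ring, at scene crop (275,385). I'll measure both with the same cameras.

```bash
cat > rel.py <<'E'
from gf import *
import sys
def ring(pc,d,c0=(546,104)):
    m=(d>0)&(np.hypot(pc[...,0]-c0[0],pc[...,1]-c0[1])<52)
    P=pc[m]; out=[]
    F=P[(P[:,2]>5.5)&(P[:,2]<13)]; T=P[(P[:,2]>16)&(P[:,2]<24)]
    T=T[np.hypot(T[:,0]-c0[0],T[:,1]-c0[1])<31]
    if len(T)>20:
        # annulus: penalise outside 18..26.5
        def res(c):
            r=np.hypot(T[:,0]-c[0],T[:,1]-c[1]); return np.maximum(r-26.5,0)+np.maximum(18-r,0)
        r=least_squares(res,c0,loss='soft_l1'); out.append(('top',len(T),r.x.round(1),round(r.cost/len(T),2)))
    return out,len(F),(F[:,:2].min(0).round(1),F[:,:2].max(0).round(1)) if len(F) else None
def bulbs(im,pc,d,p,rise):
    hsv=cv2.cvtColor(im,cv2.COLOR_RGB2HSV)
    m=(d>0)&(hsv[...,0]>8)&(hsv[...,0]<24)&(hsv[...,1]>130)&(hsv[...,2]>90)&(np.hypot(pc[...,0]-p[0],pc[...,1]-p[1])<36)
    P=pc[m]; zu=p[2]-11.5; out=[]
    for z0,lo,hi,R in((zu-46,-24,15,27),(zu,-10,21,20)):
        Q=P[(P[:,2]>z0+lo)&(P[:,2]<z0+hi)]
        if len(Q)<15: out.append(None);continue
        r=least_squares(lambda c:np.linalg.norm(Q-c,axis=1)-R,[p[0],p[1],z0],loss='soft_l1'); out.append(r.x.round(1))
        print(' ',R,len(Q),r.x.round(1),round(r.cost/len(Q),2))
    if out[0] is not None and out[1] is not None: print('  axis lean xy',((out[1]-out[0])[:2]/46).round(3))
o=get_obs();p=o['tool_pos'];print(p.round(1))
for n in('scene','top'):
    im,d=capture(n);c=calibration(n);pc=cloud(c,d);print(n,ring(pc,d));bulbs(im,pc,d,p,0)
w,d=capture('wrist');c=calibration('wrist');W=wristcloud(c,d);print('wrist',ring(W,d));bulbs(w,W,d,p,0)
E
python3 rel.py; python3 - <<'E'
import sys,os;sys.argv=['x']
os.chdir('.')
import numpy as np
src=open('rel.py').read().split("o=get_obs()")[0];exec(src)
for n in('scene0','top0'):
    z=np.load(f'pics/{n}.npz');print(n,ring(z['pc'],z['d']))
E
```

```text
[539.  102.8 167.8]
scene ([('top', 162, array([546.8, 103.8]), np.float64(0.01))], 450, (array([507.8,  64.1]), array([588.7, 142.8])))
  27 188 [539.8 103.6 109.7] 0.36
  20 212 [537.2 102.9 156.1] 0.54
  axis lean xy [-0.057 -0.015]
top ([], 58, (array([505.4,  65.7]), array([566. , 146.7])))
wrist ([('top', 692, array([546.4, 104.3]), np.float64(0.0))], 2520, (array([519.8,  62.7]), array([588.6, 145.5])))
  27 875 [542.6 102.1 113. ] 0.06
  20 2443 [539.6 101.4 159. ] 0.12
  axis lean xy [-0.065 -0.015]
scene0 ([('top', 170, array([546.4, 103.7]), np.float64(0.01))], 446, (array([506.8,  62.5]), array([586.2, 142.9])))
top0 ([('top', 104, array([544.1, 105.2]), np.float64(0.16))], 351, (array([499.6,  56.5]), array([591.9, 150.2])))
```

```bash
python3 go.py 545.5 103.5 115 -0.26; python3 -m jog '[0.6,6,-2,20,0, 0.6,0,0,20,0, 0.6,0,0,10,0, 0.6,0,0,0,0]'; python3 go.py 545.5 103.5 100 -0.26
```

```text
t 15.5 pos [540.5 101.  170. ] yaw -0.264 F [0.  0.6 0.7] w 38.58085163955394
delta now-frame (np.float64(4.2), np.float64(-3.7), np.float64(55.0)) at target yaw (np.float64(4.2), np.float64(-3.7), np.float64(55.0)) turn deg -0.26
time: 15.9
tool_pos: [549.9, 95.8, 122.1]
tcp_rot: [3.141, -0.009, -0.272]
contact_force: [-0.3, 0.8, -0.8]
grip_width: 38.7
t 15.9 pos [549.9  95.8 122.1] yaw -0.272 F [-0.3  0.8 -0.8] w 38.67147241871474
delta now-frame (np.float64(-6.3), np.float64(-6.2), np.float64(22.1)) at target yaw (np.float64(-6.3), np.float64(-6.3), np.float64(22.1)) turn deg -0.7
```

```bash
python3 -m jog '[0.6,-6,-6,0,0, 0.6,0,0,0,0, 0.6,0,0,0,0]'; python3 go.py 545.5 103.5 100 -0.26; python3 rel.py
```

```text
time: 16.2
tool_pos: [546.5, 102.8, 124.3]
tcp_rot: [-3.141, -0.012, -0.274]
contact_force: [-0.2, -0.7, -0.0]
grip_width: 38.5
t 16.2 pos [546.5 102.8 124.3] yaw -0.274 F [-0.2 -0.7 -0. ] w 38.50732775950509
delta now-frame (np.float64(-1.2), np.float64(-0.4), np.float64(24.3)) at target yaw (np.float64(-1.2), np.float64(-0.4), np.float64(24.3)) turn deg -0.81
[546.5 102.8 124.3]
scene ([('top', 109, array([546.2, 104.3]), np.float64(0.01))], 385, (array([508.4,  64.6]), array([588.5, 142.7])))
  27 159 [548.3 103.8  66.1] 0.33
  20 202 [544.9 103.1 112.4] 0.37
  axis lean xy [-0.074 -0.015]
top ([], 72, (array([503.5,  59.9]), array([569.1, 149.7])))
wrist ([('top', 360, array([546.3, 104.2]), np.float64(0.0))], 2360, (array([516.2,  63.5]), array([587.7, 145.7])))
  27 1178 [549.2 103.8  67. ] 0.07
  20 2457 [545.7 103.2 113. ] 0.13
  axis lean xy [-0.076 -0.013]
```

```bash
python3 -m jog '[0.6,-2,0,8,0, 0.6,0,0,8,0, 0.6,0,0,0,0, 0.6,0,0,0,0]'; python3 go.py 544.5 103.2 98 -0.274
```

```text
time: 16.75
tool_pos: [544.4, 103.4, 106.4]
tcp_rot: [-3.141, -0.012, -0.274]
contact_force: [0.4, 0.3, -1.4]
grip_width: 38.3
t 16.75 pos [544.4 103.4 106.4] yaw -0.274 F [ 0.4  0.3 -1.4] w 38.33160105047085
delta now-frame (np.float64(0.2), np.float64(0.2), np.float64(8.4)) at target yaw (np.float64(0.2), np.float64(0.2), np.float64(8.4)) turn deg 0.01
```

```bash
python3 -m jog '[0.6,0,0,5,0, 0.6,0,0,0,0]';python3 -m jog '[0.6,0,0,2,0, 0.6,0,0,0,0]'; python3 rel.py
```

```text
time: 16.95
tool_pos: [544.4, 103.3, 100.8]
tcp_rot: [-3.141, -0.011, -0.274]
contact_force: [0.7, 0.9, -0.4]
grip_width: 38.6
time: 17.15
tool_pos: [544.5, 103.3, 98.7]
tcp_rot: [-3.141, -0.011, -0.274]
contact_force: [-0.2, -0.4, -0.2]
grip_width: 38.5
[544.5 103.3  98.7]
scene ([('top', 70, array([546.5, 103.9]), np.float64(0.0))], 294, (array([510.8,  62.6]), array([588.7, 144.1])))
  27 166 [546.7 104.   38.6] 0.47
  20 189 [542.9 103.6  86.8] 0.54
  axis lean xy [-0.083 -0.009]
top ([], 51, (array([511. ,  56.3]), array([557. , 143.2])))
wrist ([('top', 178, array([546.3, 104.7]), np.float64(0.0))], 3016, (array([522.2,  63.3]), array([588.1, 145.9])))
  27 1207 [548.7 104.   39.5] 0.39
  20 2453 [544.1 103.8  88.1] 0.11
  axis lean xy [-0.1   -0.004]
```

```bash
python3 -m jog '[0.6,0,0,1.5,0, 0.6,0,0,0,0, 0.572,0,0,0,0, 0.572,0,0,0,0]'; python3 -m jog '[0.571,2,-0.5,0,0, 0.571,2,-0.5,0,0, 0.571,0,0,0,0, 0.571,0,0,0,0]'; python3 rel.py
```

```text
time: 17.7
tool_pos: [545.0, 103.4, 97.8]
tcp_rot: [-3.141, -0.013, -0.274]
contact_force: [-0.5, 0.8, 0.1]
grip_width: 39.0
time: 18.1
tool_pos: [549.6, 103.0, 98.5]
tcp_rot: [-3.141, -0.013, -0.274]
contact_force: [-1.1, 0.7, 1.9]
grip_width: 39.6
[549.6 103.   98.5]
scene ([('top', 64, array([547.3, 103.2]), np.float64(0.0))], 287, (array([508.5,  65.5]), array([587.2, 144.1])))
  27 164 [548.5 103.9  39.2] 0.41
  20 190 [547.8 103.4  86.9] 0.59
  axis lean xy [-0.015 -0.011]
top ([], 55, (array([509.5,  53.6]), array([565.8, 152.3])))
wrist ([('top', 72, array([546.2, 103.5]), np.float64(0.0))], 2850, (array([525.5,  63.5]), array([588.4, 144.8])))
  27 1134 [549.4 104.4  41. ] 0.16
  20 2435 [548.6 103.4  87.7] 0.1
  axis lean xy [-0.017 -0.022]
```

Lean is now about 0.02 rad and the bulb is on the seat. Releasing gently.

```bash
python3 -m jog '[0.568,-1,0.3,0,0, 0.565,0,0,0,0, 0.56,0,0,0,0, 0.555,0,0,0,0, 0.55,0,0,0,0]'; python3 -m jog '[0.54,0,0,0,0, 0.5,0,0,0,0, 0.4,0,0,0,0, 0.2,0,0,0,0, 0,0,0,0,0]'; python3 rel.py
```

```text
time: 18.75
tool_pos: [548.3, 103.2, 98.0]
tcp_rot: [-3.141, -0.013, -0.274]
contact_force: [-0.8, -0.4, -0.6]
grip_width: 41.2
time: 19.25
tool_pos: [548.4, 103.2, 98.0]
tcp_rot: [-3.141, -0.013, -0.274]
contact_force: [-0.1, 0.3, -0.2]
grip_width: 65.7
[548.4 103.2  98. ]
scene ([('top', 65, array([547.5, 104.6]), np.float64(0.0))], 282, (array([513.6,  63.9]), array([588.3, 142.8])))
  27 184 [546.3 104.1  37.6] 0.44
  20 192 [540.  105.1  85. ] 0.88
  axis lean xy [-0.137  0.022]
top ([], 39, (array([514.5, 107.7]), array([537. , 146.6])))
wrist ([('top', 245, array([548.5, 104.4]), np.float64(0.0))], 3114, (array([513. ,  63.3]), array([588.9, 145.2])))
  27 1565 [547.7 104.4  38.1] 0.35
  20 1906 [541.  105.2  85.7] 0.09
  axis lean xy [-0.146  0.017]
```

It's seated and let go, but leans about 0.14 rad towards -x. I'll turn the open jaws to straddle it along x and close to just over 40 mm, centred on the seat, so the fingers square it up.

```bash
python3 -c "
from h import *;print(get_obs()['joint_positions'].round(2))"; python3 -m jog '[0,0,0,0,0, 0,0,0,0,0, 0,0,0,0,0]'; python3 go.py 546.6 104.1 98 -0.274
```

```text
[ 0.05  0.56  1.64 -0.    0.93  1.9 ]
time: 19.7
tool_pos: [548.4, 103.3, 98.0]
tcp_rot: [-3.141, -0.013, -0.274]
contact_force: [0.8, -0.0, 0.3]
grip_width: 91.2
t 19.7 pos [548.4 103.3  98. ] yaw -0.274 F [ 0.8 -0.   0.3] w 91.22511389372318
delta now-frame (np.float64(-1.9), np.float64(-0.3), np.float64(-0.0)) at target yaw (np.float64(-1.9), np.float64(-0.3), np.float64(-0.0)) turn deg 0.01
```

```bash
python3 -m jog '[0,-2,0,0,-8, 0,0,0,0,-8, 0,0,0,0,-8, 0,0,0,0,-8, 0,0,0,0,0]'; python3 go.py 546.6 104.1 98 1.43
```

```text
time: 20.2
tool_pos: [546.4, 103.8, 98.0]
tcp_rot: [3.135, -0.012, 0.305]
contact_force: [1.4, -0.8, -0.4]
grip_width: 91.6
t 20.2 pos [546.4 103.8  98. ] yaw 0.305 F [ 1.4 -0.8 -0.4] w 91.59470024557535
delta now-frame (np.float64(0.3), np.float64(-0.2), np.float64(-0.0)) at target yaw (np.float64(0.3), np.float64(0.2), np.float64(-0.0)) turn deg -64.44
```

```bash
python3 -m jog '[0,0,0,0,-8, 0,0,0,0,-8, 0,0,0,0,-8, 0,0,0,0,-8, 0,0,0,0,0]'; python3 go.py 546.6 104.1 98 1.43
```

```text
time: 20.7
tool_pos: [546.5, 103.8, 98.0]
tcp_rot: [3.13, -0.006, 0.864]
contact_force: [-0.3, -0.3, 0.4]
grip_width: 91.7
t 20.7 pos [546.5 103.8  98. ] yaw 0.864 F [-0.3 -0.3  0.4] w 91.68668573526077
delta now-frame (np.float64(0.3), np.float64(-0.1), np.float64(-0.0)) at target yaw (np.float64(0.3), np.float64(0.1), np.float64(-0.0)) turn deg -32.43
```

```bash
python3 -m jog '[0,0,0,0,-8, 0,0,0,0,-8, 0,0,0,0,-8, 0,0,0,0,-8, 0,0,0,0,0]'; python3 go.py 546.6 104.1 98 1.43; python3 rel.py
```

```text
time: 21.2
tool_pos: [546.6, 103.8, 98.0]
tcp_rot: [3.128, 0.0, 1.409]
contact_force: [-0.6, 0.5, 0.3]
grip_width: 92.0
t 21.2 pos [546.6 103.8  98. ] yaw 1.409 F [-0.6  0.5  0.3] w 91.95073513450654
delta now-frame (np.float64(0.3), np.float64(-0.0), np.float64(0.0)) at target yaw (np.float64(0.3), np.float64(-0.0), np.float64(0.0)) turn deg -1.23
[546.6 103.8  98. ]
scene ([('top', 58, array([547.3, 104.3]), np.float64(0.0))], 266, (array([511.8,  63.4]), array([588., 138.])))
  27 93 [546.1 103.8  37.1] 0.47
  20 34 [541.9 104.5  85. ] 0.26
  axis lean xy [-0.091  0.015]
top ([], 25, (array([509.5,  55.7]), array([565.9,  73.8])))
wrist ([('top', 235, array([547.4, 106.3]), np.float64(0.0))], 3165, (array([505.6,  72.4]), array([587.8, 145.6])))
  27 1564 [547.1 105.6  37.6] 0.4
  20 2207 [541.  104.8  85.8] 0.09
  axis lean xy [-0.133 -0.017]
```

```bash
python3 -m jog '[0.4,0,0,0,0, 0.45,0,0,0,0, 0.45,0,0,0,0, 0.47,0,0,0,0, 0.49,0,0,0,0]'; python3 -m jog '[0.5,0,0,0,0, 0.51,0,0,0,0, 0.52,0,0,0,0, 0.53,0,0,0,0, 0.54,0,0,0,0]'; python3 -m jog '[0.55,0,0,0,0, 0.555,0,0,0,0, 0.555,0,0,0,0]'; python3 go.py 546.6 104.1 98 1.43; python3 rel.py
```

```text
time: 21.85
tool_pos: [546.6, 103.8, 98.0]
tcp_rot: [3.128, 0.0, 1.398]
contact_force: [-0.6, 1.2, 0.3]
grip_width: 56.5
time: 22.35
tool_pos: [546.5, 103.8, 98.0]
tcp_rot: [3.128, 0.0, 1.397]
contact_force: [0.4, 0.1, -0.7]
grip_width: 42.6
time: 22.65
tool_pos: [546.5, 103.8, 98.0]
tcp_rot: [3.128, 0.0, 1.397]
contact_force: [0.6, 0.7, 0.1]
grip_width: 41.0
t 22.65 pos [546.5 103.8  98. ] yaw 1.397 F [0.6 0.7 0.1] w 40.98689856939997
delta now-frame (np.float64(0.3), np.float64(0.0), np.float64(0.0)) at target yaw (np.float64(0.3), np.float64(0.0), np.float64(0.0)) turn deg -1.89
[546.5 103.8  98. ]
scene ([('top', 64, array([546.8, 103.5]), np.float64(0.0))], 281, (array([512.3,  63.3]), array([587.7, 143.9])))
  27 117 [547.8 103.6  38.4] 0.38
top ([], 23, (array([524.6,  56.1]), array([574.9,  73.7])))
wrist ([('top', 290, array([547. , 104.6]), np.float64(0.0))], 3076, (array([506.2,  81.9]), array([588. , 145.7])))
  27 1369 [548.8 106.1  37.3] 0.55
  20 2218 [547.1 103.6  87.5] 0.09
  axis lean xy [-0.037 -0.054]
```

```bash
python3 -m jog '[0.55,0,0,0,0, 0.545,0,0,0,0, 0.54,0,0,0,0, 0.53,0,0,0,0, 0.5,0,0,0,0]'; python3 -m jog '[0.3,0,0,0,0, 0.1,0,0,0,0, 0,0,0,0,0, 0,0,0,0,0, 0,0,0,0,0]'; python3 rel.py
```

```text
time: 23.3
tool_pos: [546.5, 103.8, 98.0]
tcp_rot: [3.128, 0.0, 1.397]
contact_force: [-0.3, -0.2, -0.4]
grip_width: 45.0
time: 23.8
tool_pos: [546.6, 103.8, 98.0]
tcp_rot: [3.128, 0.0, 1.397]
contact_force: [-0.5, -0.1, 0.3]
grip_width: 81.7
[546.6 103.8  98. ]
scene ([('top', 63, array([546. , 103.2]), np.float64(0.0))], 265, (array([509.2,  64.2]), array([587.2, 143.9])))
  27 102 [546.4 104.3  37.5] 0.48
top ([], 19, (array([524.1,  59.6]), array([562.7,  73.8])))
wrist ([('top', 237, array([546.3, 104.1]), np.float64(0.0))], 3150, (array([505.6,  72.1]), array([587.8, 146.1])))
  27 1567 [547.2 105.5  37.6] 0.41
  20 2232 [542.1 105.   86. ] 0.09
  axis lean xy [-0.111 -0.011]
```

It springs back to a lean of about 0.11 because the bulb rolls up the ring and slides back. I'll overshoot by about 5 mm.

```bash
python3 go.py 551.5 104.5 98 1.397; python3 -m jog '[0.3,0.5,4.8,0,0, 0.4,0,0,0,0, 0.45,0,0,0,0, 0.47,0,0,0,0, 0.49,0,0,0,0]'; python3 -m jog '[0.5,0,0,0,0, 0.51,0,0,0,0, 0.52,0,0,0,0, 0.53,0,0,0,0, 0.54,0,0,0,0]';python3 -m jog '[0.545,0,0,0,0, 0.55,0,0,0,0, 0.55,0,0,0,0]'; python3 rel.py
```

```text
t 23.95 pos [546.6 103.8  98. ] yaw 1.397 F [0.1 0.1 0.5] w 90.24159184105181
delta now-frame (np.float64(1.6), np.float64(4.7), np.float64(0.0)) at target yaw (np.float64(1.6), np.float64(4.7), np.float64(0.0)) turn deg -0.0
time: 24.45
tool_pos: [552.0, 103.4, 98.1]
tcp_rot: [3.128, 0.0, 1.397]
contact_force: [-0.5, -0.6, -0.0]
grip_width: 56.3
time: 24.95
tool_pos: [551.8, 103.4, 98.1]
tcp_rot: [3.128, 0.0, 1.397]
contact_force: [-0.4, -0.3, 0.1]
grip_width: 42.7
time: 25.25
tool_pos: [551.8, 103.4, 98.1]
tcp_rot: [3.128, 0.0, 1.397]
contact_force: [-0.0, -0.4, -0.3]
grip_width: 41.5
[551.8 103.4  98.1]
scene ([('top', 60, array([547.1, 102.2]), np.float64(0.0))], 276, (array([510.1,  62.8]), array([588.4, 139.3])))
  27 88 [549.1 103.2  39.4] 0.32
top ([], 18, (array([526.8,  66.1]), array([580.9,  74.2])))
wrist ([('top', 340, array([547.3, 107.1]), np.float64(0.0))], 3050, (array([505.6,  78.3]), array([588. , 145.8])))
  27 1306 [549.9 106.4  37.2] 0.68
  20 2239 [552.1 103.1  88.4] 0.09
  axis lean xy [ 0.048 -0.072]
```

```bash
python3 -m jog '[0.545,0,0,0,0, 0.54,0,0,0,0, 0.53,0,0,0,0, 0.5,0,0,0,0, 0.4,0,0,0,0]'; python3 -m jog '[0,0,0,0,0, 0,0,0,0,0, 0,0,0,0,0, 0,0,0,0,0]'; python3 rel.py
```

```text
time: 25.9
tool_pos: [551.8, 103.4, 98.0]
tcp_rot: [3.128, 0.0, 1.397]
contact_force: [-0.6, -0.1, -0.3]
grip_width: 50.2
time: 26.3
tool_pos: [551.8, 103.4, 98.1]
tcp_rot: [3.128, 0.0, 1.397]
contact_force: [-0.2, -0.4, -0.2]
grip_width: 81.2
[551.8 103.4  98.1]
scene ([('top', 62, array([546.6, 103.7]), np.float64(0.0))], 264, (array([512.1,  62.8]), array([585.6, 141.6])))
  27 94 [545.8 103.7  36.9] 0.48
  20 26 [542.1 106.1  84.7] 0.18
  axis lean xy [-0.08   0.052]
top ([], 25, (array([509.7,  56.6]), array([562.8,  74.1])))
wrist ([('top', 251, array([545.8, 105.3]), np.float64(0.0))], 3170, (array([505.4,  71. ]), array([587.9, 145.7])))
  27 1593 [547.2 105.6  37.5] 0.41
  20 2222 [543.6 105.6  86. ] 0.09
  axis lean xy [-0.078  0.   ]
```

Lean is now about 0.08. One more push with a larger overshoot.

```bash
python3 -m jog '[0.3,0,5.5,0,0, 0.4,0,0,0,0, 0.45,0,0,0,0, 0.47,0,0,0,0, 0.49,0,0,0,0]'; python3 -m jog '[0.5,0,0,0,0, 0.51,0,0,0,0, 0.52,0,0,0,0, 0.53,0,0,0,0, 0.54,0,0,0,0]';python3 -m jog '[0.545,0,0,0,0, 0.55,0,0,0,0, 0.55,0,0,0,0]'; python3 -m jog '[0.545,0,0,0,0, 0.54,0,0,0,0, 0.53,0,0,0,0, 0.5,0,0,0,0, 0.4,0,0,0,0]'; python3 -m jog '[0,0,0,0,0, 0,0,0,0,0, 0,0,0,0,0, 0,0,0,0,0]'; python3 rel.py; python3 - <<'E'
from h import *
w,_=capture('wrist');save('w20',w)
E
```

```text
time: 26.95
tool_pos: [557.8, 102.3, 98.1]
tcp_rot: [3.128, 0.0, 1.397]
contact_force: [0.2, -0.1, -0.1]
grip_width: 56.3
time: 27.45
tool_pos: [557.6, 102.4, 98.1]
tcp_rot: [3.128, 0.0, 1.397]
contact_force: [0.1, -0.0, -0.5]
grip_width: 42.3
time: 27.75
tool_pos: [557.6, 102.4, 98.1]
tcp_rot: [3.128, 0.0, 1.397]
contact_force: [0.1, 0.9, 0.1]
grip_width: 41.3
time: 28.25
tool_pos: [557.7, 102.3, 98.1]
tcp_rot: [3.128, 0.0, 1.397]
contact_force: [0.0, -0.3, 0.7]
grip_width: 49.8
time: 28.65
tool_pos: [557.7, 102.4, 98.1]
tcp_rot: [3.128, 0.0, 1.397]
contact_force: [-0.2, 0.8, -0.0]
grip_width: 81.3
[557.7 102.4  98.1]
scene ([('top', 48, array([546.8, 102.3]), np.float64(0.0))], 245, (array([509.2,  64.3]), array([586.2, 141.4])))
  27 80 [546.3 104.   37.4] 0.4
  20 35 [544.4 106.3  84.9] 0.3
  axis lean xy [-0.041  0.05 ]
top ([], 13, (array([506.6,  56.5]), array([569.1,  72.5])))
wrist ([('top', 258, array([548.1, 105.6]), np.float64(0.0))], 3190, (array([505.8,  70.8]), array([588.5, 145.7])))
  27 1541 [547.3 105.6  37.4] 0.4
  20 2283 [545.1 106.3  86.2] 0.09
  axis lean xy [-0.048  0.015]
```

View pics/w20.png

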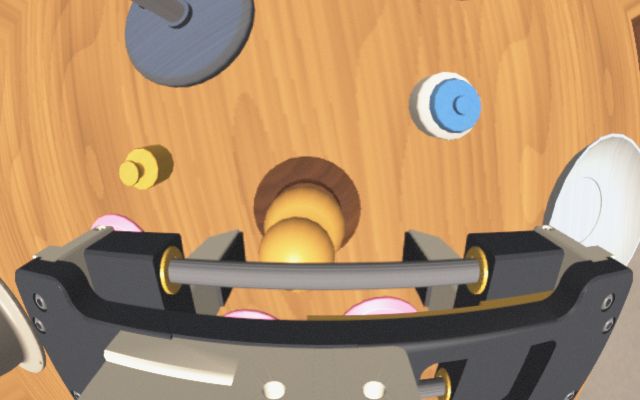

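The gourd at (300,225) stands in the ring with a lean of about 0.05 rad. The jar and weight are in place. Rising clear and measuring the lamp.

```bash
python3 -m jog '[0,0,0,0,0, 0,0,0,-15,0, 0,0,0,-25,0, 0,0,0,-45,0, 0,0,0,-45,0]'; python3 -m jog '[0,-30,40,-45,-8, 0,-30,40,-30,-8, 0,0,40,0,-8]'; python3 go.py 546.6 104.1 98 1.98; cat > lamp.py <<'E'
from gf import *
import sys
def head(pc,d,zlo=195,ctr=(475,255)):
    m=(d>0)&(pc[...,2]>zlo)&(pc[...,2]<350)
    return pc[m]
for n in sys.argv[1:]:
    im,d,c=snap(n,n+'L'+str(int(get_obs()['time']*100)));pc=cloud(c,d)
    P=pc[(d>0)&(np.hypot(pc[...,0]-472,pc[...,1]-262)<75)]
    B=P[(P[:,2]>6)&(P[:,2]<22)]
    r=least_squares(lambda c:np.maximum(np.hypot(B[:,0]-c[0],B[:,1]-c[1])-55,0)+0.0,[472,262],loss='soft_l1')
    H=cv2.convexHull(B[:,:2].astype(np.float32))[:,0]
    print(n,'base',len(B),r.x.round(1),cv2.minEnclosingCircle(H))
    S=P[(P[:,2]>40)&(P[:,2]<140)];print(' post',len(S),np.median(S,0).round(1) if len(S) else '')
    Hh=P[(P[:,2]>205)&(P[:,2]<350)]
    if len(Hh)>20:
        cc=np.median(Hh,0);s,vv=np.linalg.svd(Hh-cc,full_matrices=False)[1:];print(' head',len(Hh),cc.round(1),s.round(0),vv.round(3).tolist(),Hh[:,2].max().round(1))
E
python3 lamp.py scene top
```

```text
time: 29.35
tool_pos: [552.5, 102.4, 224.8]
tcp_rot: [-3.139, 0.004, 1.397]
contact_force: [0.9, 0.2, -0.5]
grip_width: 91.7
time: 29.65
tool_pos: [652.4, 52.2, 295.8]
tcp_rot: [3.133, 0.006, 1.831]
contact_force: [2.0, -0.6, 0.6]
grip_width: 91.7
t 29.65 pos [652.4  52.2 295.8] yaw 1.831 F [ 2.  -0.6  0.6] w 91.71292293585383
delta now-frame (np.float64(77.4), np.float64(-89.0), np.float64(197.8)) at target yaw (np.float64(89.7), np.float64(-76.5), np.float64(197.8)) turn deg -8.56
scene base 157 [482.3 270.8] ((518.3682250976562, 278.62432861328125), 38.81968307495117)
 post 29 [487.4 268.1 133. ]
 head 1004 [492.1 255.1 284.6] [1266.  380.   87.] [[0.029, -0.113, 0.993], [0.92, 0.391, 0.018], [0.39, -0.914, -0.115]] 340.2
top base 850 [477.9 274.5] ((473.22552490234375, 262.3858947753906), 73.24262237548828)
 post 45 [476.3 268.8  87.5]
 head 185 [478.7 255.2 333.9] [660. 162.  60.] [[-0.084, 0.043, -0.996], [0.984, 0.16, -0.076], [-0.156, 0.986, 0.056]] 345.2
```

```bash
python3 go.py 640 250 325 1.974; python3 -m jog '[1,35,15,-10,-8.2, 1,45,15,-10,0, 1,45,15,-10,0, 1,45,10,0,0, 1,30,0,0,0]'; python3 go.py 571 374 325 1.974
```

```text
t 29.75 pos [653.9  54.8 289.1] yaw 1.83 F [-0.8 -0.2 -1.1] w 91.80452126235735
delta now-frame (np.float64(192.3), np.float64(36.7), np.float64(-35.9)) at target yaw (np.float64(185.0), np.float64(63.8), np.float64(-35.9)) turn deg -8.24
time: 30.25
tool_pos: [630.9, 261.4, 314.0]
tcp_rot: [-3.134, 0.001, 1.964]
contact_force: [-0.3, -0.7, -0.2]
grip_width: 56.1
t 30.25 pos [630.9 261.4 314. ] yaw 1.964 F [-0.3 -0.7 -0.2] w 56.14617786323582
delta now-frame (np.float64(127.0), np.float64(-12.2), np.float64(-11.0)) at target yaw (np.float64(127.1), np.float64(-10.9), np.float64(-11.0)) turn deg -0.57
```

```bash
python3 -m jog '[1,45,-4,-5,0, 1,45,-4,-5,0, 1,37,-4,-3,0, 1,0,0,0,0]'; python3 go.py 460 327 325 1.974
```

```text
time: 30.65
tool_pos: [563.6, 382.8, 324.4]
tcp_rot: [-3.128, -0.0, 1.965]
contact_force: [-0.3, -0.2, 0.3]
grip_width: 24.2
t 30.65 pos [563.6 382.8 324.4] yaw 1.965 F [-0.3 -0.2  0.3] w 24.21586466422217
delta now-frame (np.float64(-11.7), np.float64(-117.1), np.float64(-0.6)) at target yaw (np.float64(-10.7), np.float64(-117.2), np.float64(-0.6)) turn deg -0.49
```

```bash
python3 -m jog '[1,0,-40,0,0, 1,-3,-40,0,0, 1,-4,-33,0,0, 1,0,0,0,0]'; cat > al.py <<'E'
from h import *
o=get_obs();p=o['tool_pos'];H=np.array([484.5,272]);A=np.array([.392,-.92]);S=np.array([.92,.392]);d=p[:2]-H
print('t',o['time'],'a',(d@A).round(1),'s',(d@S).round(1),'tipz',(p[2]-25).round(1),'yaw',o['tcp_rot'][2].round(3),'F',o['contact_force'].round(1),'w',round(o['grip_width'],1))
E
python3 al.py; python3 - <<'E'
from h import *
im,d,c=snap('scene','s21');im2,d2,c2=snap('top','t21');save('s21c',np.hstack([cv2.resize(im[20:220,340:540],(390,390)),cv2.resize(im2[130:290,140:300],(390,390))]))
E
```

```text
time: 31.05
tool_pos: [455.8, 331.1, 319.0]
tcp_rot: [-3.117, 0.002, 1.965]
contact_force: [-0.3, 0.9, 1.1]
grip_width: 0.2
t 31.05 a -65.6 s -3.2 tipz 294.0 yaw 1.965 F [-0.3  0.9  1.1] w 0.2
```

View pics/s21c.png

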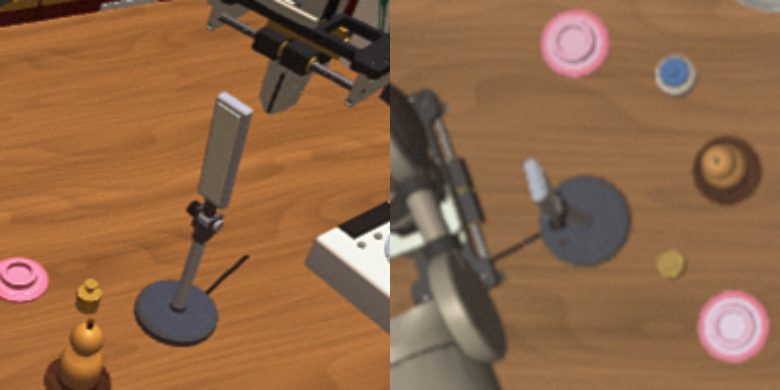

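The scene view shows the closed fingers behind the lamp head, with the head free at (225,150). The gourd stands upright at (85,350). Pushing the head forward and down from its back side.

```bash
python3 -m jog '[1,-20,3,-18,0, 1,-20,0,0,0, 1,-15,0,0,0, 1,-10,0,0,0, 1,-10,0,0,0]'; python3 al.py; python3 -m jog '[1,-10,0,0,0, 1,-10,0,0,0, 1,0,0,0,0]'; python3 al.py
```

```text
time: 31.65
tool_pos: [496.1, 263.8, 336.3]
tcp_rot: [-3.121, -0.0, 1.963]
contact_force: [-1.8, 2.4, -0.8]
grip_width: 0.2
t 31.65 a 12.1 s 7.5 tipz 311.3 yaw 1.963 F [-1.8  2.4 -0.8] w 0.2
time: 31.95
tool_pos: [504.8, 243.6, 335.2]
tcp_rot: [-3.119, -0.001, 1.963]
contact_force: [-0.4, -0.5, 0.1]
grip_width: 0.5
t 31.95 a 34.1 s 7.5 tipz 310.2 yaw 1.963 F [-0.4 -0.5  0.1] w 0.5
```

```bash
python3 -m jog '[1,-10,-3,2,0, 1,-10,-3,4,0, 1,-10,0,5,0, 1,0,0,0,0]'; python3 al.py; python3 -m jog '[1,-8,0,6,0, 1,-8,0,6,0, 1,0,0,0,0]'; python3 al.py; cat > hd.py <<'E'
from gf import *
im,d,c=snap('scene','sH%d'%(get_obs()['time']*100));pc=cloud(c,d)
H=np.array([484.5,272]);A=np.array([.392,-.92]);S=np.array([.92,.392])
q=pc[...,:2]-H;a=q@A;s=q@S;z=pc[...,2]
hsv=cv2.cvtColor(im,cv2.COLOR_RGB2HSV)
m=(d>0)&(abs(s)<26)&(a>0)&(a<190)&(z>195)&(z<350)
# rows within head: use radial band
r=np.hypot(a,z-175);m&=(r>40)&(r<162)
an=np.arctan2(z-175,a)[m];print('ang hist',np.histogram(an,bins=np.arange(-.2,1.7,.1)))
mm=np.median(an);k=m&(abs(np.arctan2(z-175,a)-mm)<.15)
P=np.stack([a[k],z[k]],1);c0=P.mean(0);v=np.linalg.svd(P-c0,full_matrices=False)[2][0];v*=np.sign(v[0]);print(len(P),'median',mm,'slope ang',np.arctan2(v[1],v[0]))
ys,xs=np.where(m);
save('hc',cv2.resize(im[max(0,ys.min()-40):ys.max()+60,max(0,xs.min()-60):xs.max()+60],None,fx=3,fy=3))
E
python3 hd.py
```

```text
time: 32.35
tool_pos: [511.0, 211.5, 323.7]
tcp_rot: [-3.121, -0.001, 1.963]
contact_force: [-0.2, 1.0, 0.6]
grip_width: 0.6
t 32.35 a 66.0 s 0.6 tipz 298.7 yaw 1.963 F [-0.2  1.   0.6] w 0.6
time: 32.65
tool_pos: [516.9, 194.9, 310.6]
tcp_rot: [-3.12, -0.001, 1.963]
contact_force: [0.0, 0.8, 0.5]
grip_width: 0.5
t 32.65 a 83.6 s -0.4 tipz 285.6 yaw 1.963 F [0.  0.8 0.5] w 0.5
ang hist (array([  0,   0,   0,   0,   0,   0,   0,   0,   3, 116, 136, 102,  18,
         0,   0,   0,   0,   0]), array([-0.2, -0.1,  0. ,  0.1,  0.2,  0.3,  0.4,  0.5,  0.6,  0.7,  0.8,
        0.9,  1. ,  1.1,  1.2,  1.3,  1.4,  1.5,  1.6]))
353 median 0.8452117583007641 slope ang 0.9483140741048673
```

View pics/hc.png

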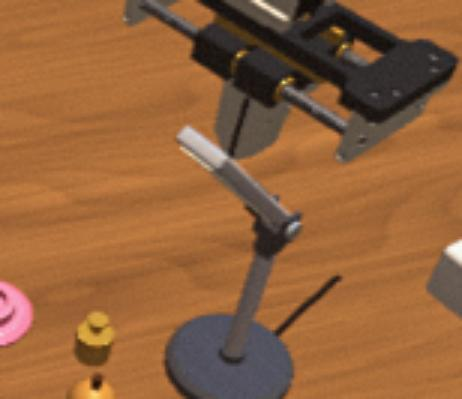

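The head follows the fingers and is now at about 0.85 rad. Continuing, then fine steps.

```bash
python3 -m jog '[1,-7,0,7,0, 1,-7,0,7,0, 1,0,0,0,0]'; python3 al.py; python3 -m jog '[1,-5,0,6,0, 1,-4,0,5,0, 1,0,0,0,0]'; python3 al.py; python3 hd.py
```

```text
time: 33.0
tool_pos: [522.4, 181.3, 296.0]
tcp_rot: [-3.12, -0.0, 1.964]
contact_force: [-0.8, -0.1, -0.6]
grip_width: 0.3
t 33.0 a 98.3 s -0.7 tipz 271.0 yaw 1.964 F [-0.8 -0.1 -0.6] w 0.3
time: 33.3
tool_pos: [525.8, 172.2, 283.9]
tcp_rot: [-3.12, -0.001, 1.964]
contact_force: [-0.6, -0.1, 0.1]
grip_width: 0.5
t 33.3 a 108.0 s -1.1 tipz 258.9 yaw 1.964 F [-0.6 -0.1  0.1] w 0.5
ang hist (array([  0,   0,   0,   0,   0,   0,   3, 115, 229, 115,  21,   0,   0,
         0,   0,   0,   0,   0]), array([-0.2, -0.1,  0. ,  0.1,  0.2,  0.3,  0.4,  0.5,  0.6,  0.7,  0.8,
        0.9,  1. ,  1.1,  1.2,  1.3,  1.4,  1.5,  1.6]))
460 median 0.6438031962165547 slope ang 0.6880484120174218
```

View pics/hc.png

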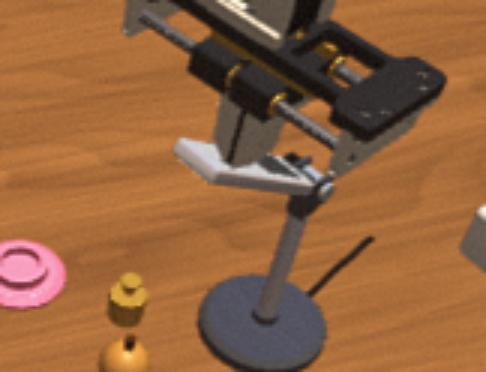

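```bash
python3 -m jog '[1,-4,0,5,0, 1,-4,0,5,0, 1,0,0,0,0]'; python3 al.py; python3 hd.py
```

```text
time: 33.65
tool_pos: [529.1, 164.8, 273.6]
tcp_rot: [-3.121, -0.001, 1.965]
contact_force: [-0.2, -0.0, 0.8]
grip_width: 0.4
t 33.65 a 116.1 s -1.0 tipz 248.6 yaw 1.965 F [-0.2 -0.   0.8] w 0.4
ang hist (array([  0,   0,   0,   0,   0,   0,  86, 240, 155,  25,   3,   0,   0,
         0,   0,   0,   0,   0]), array([-0.2, -0.1,  0. ,  0.1,  0.2,  0.3,  0.4,  0.5,  0.6,  0.7,  0.8,
        0.9,  1. ,  1.1,  1.2,  1.3,  1.4,  1.5,  1.6]))
485 median 0.5625766625500647 slope ang 0.5921960827032148
```

Lifting off to measure the head unobstructed.

```bash
python3 -m jog '[1,0,0,-15,0, 1,0,0,-40,0, 1,40,0,-30,0, 1,50,0,0,0, 1,50,0,0,0]'; python3 -m jog '[1,50,0,0,0, 1,30,0,0,0]'; cat > hm.py <<'E'
from gf import *
A=np.array([.392,-.92]);S=np.array([.92,.392]);H=np.array([484.5,272])
for n in('scene','top'):
    im,d,c=snap(n,n[0]+'M%d'%(get_obs()['time']*100));pc=cloud(c,d)
    q=pc[...,:2]-H;a=q@A;s=q@S;z=pc[...,2];r=np.hypot(a,z-175)
    m=(d>0)&(abs(s)<30)&(a>30)&(a<175)&(z>180)&(z<270)&(r>40)
    P=pc[m]
    # robust plane (RANSAC) for top surface
    rng=np.random.default_rng(0);best=0
    for _ in range(500):
        t=P[rng.choice(len(P),3,False)];nv=np.cross(t[1]-t[0],t[2]-t[0]);L=np.linalg.norm(nv)
        if L<50: continue
        nv/=L;k=abs((P-t[0])@nv)<2
        if k.sum()>best:best=k.sum();K=k
    Q=P[K];c0=Q.mean(0);nv=np.linalg.svd(Q-c0,full_matrices=False)[2][2];nv*=np.sign(nv[2])
    rr=np.hypot((Q[:,:2]-H)@A,Q[:,2]-175)
    print(n,len(P),best,'normal',nv.round(3),'tilt',np.arccos(nv[2]).round(3),'along-angle',np.arctan2(-(nv[:2]@A),nv[2]).round(3),'s-tilt',(nv[:2]@S).round(3),'tip a',((Q[:,:2]-H)@A).max().round(1),'tip z',Q[:,2].max().round(1),'dist hinge to plane',((np.array([*H,175])-c0)@nv).round(1))
E
python3 hm.py; python3 al.py
```

```text
time: 34.2
tool_pos: [479.4, 292.2, 361.3]
tcp_rot: [-3.121, 0.001, 1.953]
contact_force: [1.3, 1.0, 0.3]
grip_width: 0.5
time: 34.4
tool_pos: [447.9, 369.9, 362.3]
tcp_rot: [-3.124, 0.001, 1.953]
contact_force: [0.8, 0.3, 0.0]
grip_width: 0.4
scene 536 378 normal [-0.104  0.44   0.892] tilt 0.469 along-angle 0.463 s-tilt 0.077 tip a 143.9 tip z 256.1 dist hinge to plane -8.0
top 634 378 normal [-0.162  0.43   0.888] tilt 0.477 along-angle 0.477 s-tilt 0.019 tip a 140.0 tip z 258.6 dist hinge to plane -9.3
t 34.5 a -105.2 s 4.7 tipz 336.9 yaw 1.957 F [ 0.  -0.3  0.1] w 0.3
```

Head is at about 0.475 rad, inside the band but towards the high side. I'll nudge it about 4 mm lower and check the gourd.

```bash
python3 -m jog '[1,-45,-2,0,0, 1,-45,-2,0,0, 1,-45,0,0,0, 1,-45,0,0,0, 1,-25,0,0,0]'; python3 al.py; python3 -m jog '[1,-10,0,20,0, 1,0,0,20,0, 1,0,0,10,0, 1,0,0,0,0]'; python3 al.py
```

```text
time: 35.0
tool_pos: [522.9, 174.6, 361.4]
tcp_rot: [-3.123, 0.004, 1.966]
contact_force: [0.3, 0.8, -0.3]
grip_width: 0.3
t 35.0 a 104.7 s -2.8 tipz 336.4 yaw 1.966 F [ 0.3  0.8 -0.3] w 0.3
time: 35.4
tool_pos: [528.9, 155.8, 310.7]
tcp_rot: [-3.125, 0.008, 1.956]
contact_force: [-0.1, -0.8, -0.5]
grip_width: 0.4
t 35.4 a 124.3 s -4.7 tipz 285.7 yaw 1.956 F [-0.1 -0.8 -0.5] w 0.4
```

```bash
python3 -m jog '[1,8,2,10,0, 1,0,0,10,0, 1,0,0,0,0, 1,0,0,0,0]'; python3 al.py
```

```text
time: 35.8
tool_pos: [527.7, 165.4, 290.7]
tcp_rot: [-3.127, 0.008, 1.957]
contact_force: [-0.4, 0.4, 0.2]
grip_width: 0.7
t 35.8 a 115.0 s -2.0 tipz 265.7 yaw 1.957 F [-0.4  0.4  0.2] w 0.7
```

```bash
python3 -m jog '[1,0,0,8,0, 1,0,0,5,0, 1,0,0,0,0]'; python3 al.py;  python3 -m jog '[1,0,0,4,0, 1,0,0,2,0, 1,0,0,0,0]'; python3 al.py
```

```text
time: 36.1
tool_pos: [527.7, 165.7, 277.3]
tcp_rot: [-3.129, 0.009, 1.958]
contact_force: [-0.1, -0.3, -0.2]
grip_width: 0.5
t 36.1 a 114.7 s -1.9 tipz 252.3 yaw 1.958 F [-0.1 -0.3 -0.2] w 0.5
time: 36.4
tool_pos: [527.9, 165.5, 271.4]
tcp_rot: [-3.13, 0.009, 1.958]
contact_force: [-0.9, -0.4, 1.6]
grip_width: 0.6
t 36.4 a 115.0 s -1.8 tipz 246.4 yaw 1.958 F [-0.9 -0.4  1.6] w 0.6
```

```bash
python3 -m jog '[1,0,0,1.5,0, 1,0,0,1,0, 1,0,0,0,0]'; python3 al.py;  python3 -m jog '[1,0,0,-10,0, 1,0,0,-40,0, 1,40,0,-40,0, 1,50,0,0,0, 1,50,0,0,0]'; python3 -m jog '[1,50,0,0,0, 1,30,0,0,0, 1,0,0,0,0]'; python3 hm.py; python3 rel.py
```

```text
time: 36.7
tool_pos: [528.2, 165.3, 269.4]
tcp_rot: [-3.131, 0.01, 1.958]
contact_force: [-1.0, -0.4, 1.0]
grip_width: 0.6
t 36.7 a 115.3 s -1.6 tipz 244.4 yaw 1.958 F [-1.  -0.4  1. ] w 0.6
time: 37.2
tool_pos: [478.8, 291.3, 359.7]
tcp_rot: [-3.131, 0.009, 1.947]
contact_force: [0.6, 0.1, -0.7]
grip_width: 0.3
time: 37.5
tool_pos: [445.5, 372.5, 361.9]
tcp_rot: [-3.134, 0.006, 1.953]
contact_force: [-0.8, -0.9, 0.2]
grip_width: 0.2
scene 566 404 normal [-0.097  0.417  0.904] tilt 0.442 along-angle 0.436 s-tilt 0.075 tip a 146.8 tip z 253.0 dist hinge to plane -8.3
top 635 385 normal [-0.101  0.428  0.898] tilt 0.456 along-angle 0.45 s-tilt 0.075 tip a 143.7 tip z 256.1 dist hinge to plane -9.0
[447.  369.7 361.9]
scene ([('top', 65, array([546.5, 103.9]), np.float64(0.0))], 288, (array([507.4,  64.5]), array([586.6, 142.9])))
top ([], 240, (array([497. ,  53.1]), array([597.5, 152.9])))
wrist ([], 0, None)
```

Head is now at about 0.44 rad. Checking the gourd unobstructed.

```bash
python3 - <<'E'
exec(open('rel.py').read().split("o=get_obs()")[0])
for n in('scene','top'):
    im,d,c=snap(n,n+'_end');pc=cloud(c,d);print(n,ring(pc,d));bulbs(im,pc,d,[546,104,97.5],0)
    u,v=map(int,w2px(c,[515,170,120]));save(n+'_endc',cv2.resize(im[v-75:v+75,u-100:u+100],None,fx=3,fy=3,interpolation=cv2.INTER_CUBIC))
z=np.load('pics/scene_end.npz');
E
```

```text
scene ([('top', 68, array([546.8, 103.9]), np.float64(0.0))], 292, (array([511.1,  63.4]), array([588.1, 142.9])))
  27 147 [546.1 104.   38.1] 0.47
  20 203 [544.2 106.5  85.1] 0.41
  axis lean xy [-0.041  0.054]
top ([], 240, (array([502.3,  53. ]), array([594.5, 147.1])))
  27 48 [545.5 108.5  39.2] 0.6
  20 145 [543.  110.   85.5] 0.86
  axis lean xy [-0.054  0.033]
```

View pics/scene_endc.png

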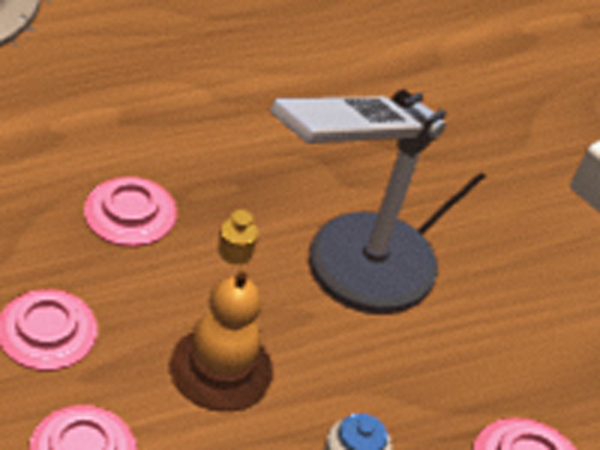

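The gourd at (230,330) stands with a lean of about 0.065 rad, centred on the ring. The lamp head at (350,120) slopes as wanted, and the jar and weight are in place. I'll wait over a second untouched, recheck and hand in.

```bash
python3 -m jog '[1,0,0,0,0, 1,0,0,0,0, 1,0,0,0,0, 1,0,0,0,0, 1,0,0,0,0]'; python3 -m jog '[1,0,0,0,0, 1,0,0,0,0, 1,0,0,0,0, 1,0,0,0,0, 1,0,0,0,0]';python3 -m jog '[1,0,0,0,0, 1,0,0,0,0, 1,0,0,0,0, 1,0,0,0,0]'; python3 hm.py; python3 - <<'E'
exec(open('rel.py').read().split("o=get_obs()")[0])
im,d,c=snap('scene','fin');pc=cloud(c,d);bulbs(im,pc,d,[546,104,97.5],0)
t=np.load('pics/top0.npz')['im'].astype(int);n,_=capture('top')
for nm,(u,v) in dict(wt=(255,239),jar=(257,160),ra=(393,234),rb=(430,240)).items(): print(nm,abs(t[v-14:v+15,u-14:u+15]-n[v-14:v+15,u-14:u+15].astype(int)).mean().round(1))
close_job()
E
```

```text
time: 38.35
tool_pos: [449.6, 365.7, 361.7]
tcp_rot: [-3.134, 0.008, 1.942]
contact_force: [-0.6, -0.5, -0.9]
grip_width: 0.3
time: 38.85
tool_pos: [449.4, 365.9, 361.7]
tcp_rot: [-3.134, 0.008, 1.943]
contact_force: [-0.3, -0.8, -0.1]
grip_width: 1.1
time: 39.25
tool_pos: [449.4, 366.0, 361.7]
tcp_rot: [-3.134, 0.008, 1.943]
contact_force: [-0.1, 0.3, -0.3]
grip_width: 0.5
scene 562 406 normal [-0.107  0.417  0.903] tilt 0.445 along-angle 0.44 s-tilt 0.065 tip a 147.2 tip z 254.4 dist hinge to plane -8.0
top 641 404 normal [-0.177  0.387  0.905] tilt 0.439 along-angle 0.439 s-tilt -0.011 tip a 144.1 tip z 253.5 dist hinge to plane -10.7
  27 154 [546.  104.1  37.9] 0.41
  20 207 [544.1 106.5  85.2] 0.41
  axis lean xy [-0.041  0.052]
wt 2.1
jar 2.1
ra 2.4
rb 2.5
the job is handed in; nothing more can be done
```

I handed the job in at about 39.5 s of the 66 s. The gourd stands stalk up in the dark ring stand and the lamp head is tipped to about 25 degrees; `close_job` reported no verdict.

**Gourd:** The tool only points down, so I gripped the upper bulb and loosened the closure until gravity swung the gourd upright. On the first try it slipped back into the drawer. On the second it held, and I carried it to the ring. After release it leaned about 0.14 rad, so I squared it up with the fingers in three pushes.

**Lamp:** I pushed the head down from behind with the closed fingers, measured it with the arm clear, and nudged it once more.

**Last checks**, after more than a second untouched:

| Check | Measured | Needed |
|---|---|---|
| Gourd lean | about 0.07 rad | below 0.14 rad |
| Gourd off ring centre | about 1 mm | below 7 mm |
| Gourd height | about 38 mm | 34 to 46 mm |
| Lamp head | about 0.44 rad (both cameras) | 0.349 to 0.523 rad |

- **Camera disagreement:** in the check just before the wait, the top camera put the gourd about 4 mm further to +y than the scene camera did. I trusted the scene camera, which read the ring and gourd together.
- **Other items:** the jar, the weight and both mushroom caps look unchanged from the start in the top view.

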